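Load a bare cell pack into the pack tester

TASK

Swing the red gate of the pack tester right back, clear of the lane, then slide the green cell pack along the blue board into the bay until it meets the sprung contact bar. Swing the gate closed behind the pack until it rests in its yellow catch and holds the pack pressed on the contacts, and only then throw the orange test switch fully over. The cells are bare: neither your push nor the closing gate may press the pack harder than about 15 N, so move it slowly and let the gate meet it slowly; keep it flat on the board, and leave the other things on the bench where they are.

Things in the scene. Friction and masses are not known exactly. Their poses are not given: they have to be found in the camera images.
- cradle: Pack tester, fixed: blue board 230 x 560 x 10 mm, reaching x -150 to +80, y -270 to +290 mm in its own axes from the origin (on the bench, middle of the lane's width); top at z 10. The lane runs along y, centred on x = 0; the pack goes towards +y into the bay. Black guide rail on the +x side, inner face x +49, 12 mm high, y -265 to +190. Board plain and free at x -150 to -49, y below +50.
- mouth (a point): Middle of the bay's mouth on the board's top, at cradle (0, +80, 10) mm, cradle axes. The bay, 98 mm wide between 12 mm high black walls (inner faces x -49 and +49), runs from here to y +190. The near wall (-x) has a flared lead-in from (-64, +53) to (-49, +80).
- catch (a point): Middle of the yellow catch post's top, 48 mm above the bench, at cradle (-76, +80) mm; the closed gate's tip rests against its -y side, over a 22 mm high sill (height above the bench).
- bay (a point): Point on the board's top at the middle of the contact bar's front face when the bar is at rest; cradle axes, at cradle (0, +185, 10) mm. The lane comes in from its -y side.
- contact (a joint): Sprung white contact bar with two brass strips, 80 mm wide, 18 mm high, at the bay's end; 0 = at rest, metres pushed in (towards cradle +y), at most 0.014, where it stops hard. Spring 200 N/m (1 N at 5 mm).
- gate (a joint): Red gate arm 144 mm long, 10 mm thick, on an upright hinge at the lane's +x side, 24 to 48 mm above the bench: passes over rail and walls. 0 = closed across the lane in its catch (hard stop; arm points to cradle -x from the hinge); opens through cradle -y (counter-clockwise from above), 1.57 = along the rail, 1.8 = fully open. Stiff (0.15 N m): stays where left. Starts ajar.
- gate_hinge (a point): The gate's hinge axis at the arm's underside, fixed at cradle (+68, +67, 24) mm.
- gate_knob (a point): Middle of the black upright knob on top of the gate arm, 14 mm diameter, 32 mm tall (48 to 80 mm above the bench), 115 mm from the hinge axis; this point is 64 mm above the bench.
- gate_pad (a point): Front of the black rubber pad at the middle of the gate arm, 68 mm from the hinge axis, standing 10 mm proud of the arm's bay side, 35 mm above the bench. With the gate closed it lies at cradle y +82: it presses a pack of 108 mm 5 mm into the contact bar.
- pack: Bare pack of five green cells in a black holder, a flat block 90 (its x) x 108 (its y) x 26 mm (z), about 0.4 kg; origin at the centre of its underside. Starts flat on the board, on the side of the lane nearer the robot and short of the gate, a little askew. Too wide to grasp either way; friction on the board about 0.6.
- switch (a joint): Test switch on top of the cream tester housing (120 x 78 mm, 65 mm high above the bench, cradle y +208 to +286): lever 70 mm long with an orange 26 mm ball, pivot at cradle (0, +247, 87) mm. 0 = off, ball leaning 29 degrees to cradle -x; 1.0 = on, leaning 29 degrees to +x. Stays where left; takes about 1 N at the ball. Starts off or nearly (0 to 0.15).
- switch_tip (a point): Centre of the switch's orange ball, about 148 mm above the bench when off.
- cellbox: Bystander: clear plastic cell box, 75 x 150 x 35 mm, origin at the centre of its underside.
- holder: Bystander: black cell holder with one green cell, 50 x 100 x 39 mm, origin at the centre of its underside.
- eggcup: Bystander: white ceramic cup, 56 mm across, 50 mm high, origin at the centre of its underside.
- driver: Bystander: screwdriver with orange handle, 170 mm long, lying on the bench, origin near its middle.
Things that resemble listed ones, but are neither listed nor needed, are in the scene too. What is shaped like the pack but purple is not meant.

How it is judged (in metres and radians):
On the way, in this order (a step that is already met when the one before it is completed fails the run):
1. the gate is swung back, clear of the lane (opened beyond 1.4 rad) (value of joint gate above 1.4 rad), for 0.1 s.
2. the pack lies square in the bay, its front within 12 mm of the contact bar's rest place or beyond, the switch still off (y of pack in the frame of bay above -0.066 m and x of pack in the frame of bay between -0.01 and 0.01 m and z of pack in the frame of bay below 0.006 m and angle between the y axis of pack and the y axis of cradle, either way round below 0.1 rad and value of joint switch below 0.4 rad), for 0.2 s.
3. the gate is closed in its catch behind the pack, with the contact bar pressed in at least 1 mm, the switch still off (value of joint gate below 0.05 rad and value of joint contact above 0.001 m and value of joint switch below 0.4 rad), for 0.2 s.
4. the test switch is thrown over (value of joint switch above 0.85 rad), for 0.1 s.
At the end, for the whole second after the job is handed in: The pack lies at rest, flat and square in the bay (within 10 mm of its middle line and 0.1 rad), pressing the contact bar in by at least 1 mm; the gate is closed in its catch (within 0.05 rad); the switch is on (beyond 0.85 rad) (y of pack in the frame of bay above -0.0535 m and x of pack in the frame of bay between -0.01 and 0.01 m and z of pack in the frame of bay below 0.006 m and angle between the y axis of pack and the y axis of cradle, either way round below 0.1 rad and value of joint gate below 0.05 rad and value of joint contact above 0.001 m and value of joint switch above 0.85 rad and linear speed of pack below 0.01 m/s); the robot touches nothing.
It fails at once if the robot pushes the pack harder than 15 N (contact force between pack and the fingers above 15 N or contact force between pack and the arm above 15 N).
It fails at once if the gate presses the pack harder than 15 N (contact force between pack and gate above 15 N).
It fails at once if the pack is tipped or lifted off the board (angle between pack's own z axis and vertical above 0.25 rad or z of pack in the frame of bay above 0.03 m).
It fails at once if a bystander is moved by more than 15 mm (distance of any of cellbox, holder, eggcup, driver from where it was at the start of the episode above 0.015 m).
It also fails if it takes over 72 s, if anything falls off the work surface, if the arm or the gripper's body presses on something with over 40 N, if the wrist force passes 120 N, or if a joint passes its speed limit or range.

ROBOT

A 6-joint arm with a two-finger parallel gripper is mounted at the origin on the work surface. World frame = base frame: x ahead of the robot, y to its left, z up, the work surface at z = 0. Lengths are in mm, angles in rad, forces in N, time in s.
With the tool pointing down it reaches from about 350 to 775 mm from the base axis. Payload 7.3 kg.
Tool frame: the origin (TCP) lies midway between the tips of the shut fingers; the grasp point (between the pads) lies 19 mm behind it; z points along the fingers, x is the direction in which the jaws open and shut, and the axes are right-handed (so a half turn about z gives the same grasp; the last joint's range is limited). The gripper opens to 92 mm and grips with 3 to 60 N. Pads are 19 mm wide; open, the fingers measure 130 mm over their backs; the gripper's body (75 mm by 190 mm) begins 47 mm behind the grasp point.
Start: joints at [1.045, 0.342, 1.524, -0, 1.275, -0.146], TCP at [194.624, 487.615, 205.141] pointing down, gripper open.
Joint ranges: [-2.53, 2.53], [-0.77, 2.02], [0.04, 2.7], [-1, 4.14], [0.28, 2.66], [-3.11, 3.11]. Speed limits (rad/s): [2.57, 2.57, 3.14, 3.14, 3.14, 3.14].

INTERFACE

Orientations are given as [roll, pitch, yaw] about the fixed x, y, z axes, in that order (R = Rz(yaw) Ry(pitch) Rx(roll)).
In Python, from plant import bot gives the robot as it stands.
- The arm moves only by the shell command python3 -m pendant 'ROWS' [OPENING]. ROWS is JSON, a list of rows, each an object with "linear": the shift along the world's x, y, z in mm, a list of three; "twist": the turn about the world's z in degrees. In form: [{"linear": [x, y, z], "twist": twist}, ...]. A call has 1 to 20 rows; each row is the pose to reach, as a shift and turn from the pose commanded when the call began; what a row does not reach only later rows make up. A row lasts 1/8 s, in which the tool goes at most 62.5 mm and 10.7 degrees, less where a joint would pass 70% of its speed; a pose out of reach is approached as far as the arm can. A call with a gripper value outside its range is refused whole. OPENING is the closure in counts, from 0 (fully open) to 255 (shut), set as the call begins (- or left out, the last holds). The fingers move at their own pace and stop on an object; the grip force is fixed at half the most. Time passes only in rows, so rows that repeat a pose let the fingers close. It gives the time, the measured TCP pose, the force and the opening at its end, in the units of the state.
- bot.get_obs(): the state, without advancing time (a new reading comes with each control period).
- bot.capture(name): name is "scene" or "side" or "wrist"; returns a dict with "frame" (400x640x3 uint8, blue, green, red), "z_map" (400x640 float32, mm along the optical axis (not along the pixel's ray), 0 where there is no reading), "fx", "fy", "cx", "cy" (pixels), "k1" (the pictures are not rectified: a ray, as slopes to the right and down, at radius r is drawn at 1 + k1 r^2 times it, then the intrinsics apply), "rvec" (rotation vector, rad) and "tvec" (3), from world to camera coordinates, as OpenCV has them. Camera axes: x right, y down, z forward; pixel columns grow to the right and rows downward; lengths in mm; the calibration is good to about 2 mm. A picture is of the moment at which its call begins.
- bot.close_job(): hands the job in, once; it reports no verdict.
The state is a dict: "time": time; "joint_positions": joint angles; "dq": joint speeds; "tau": joint torques, N m; "tool_pos": TCP position; "tcp_rot": TCP orientation; "contact_force": force on the tool from outside, world axes, zero at the start; "moment": the same for the moment, N m; "grip_width": finger opening in mm.
Only numpy, scipy, OpenCV 4.12 (cv2) and the standard library are available. Lean on these libraries where they do the work, as an engineer would, in place of code of your own. Each camera call takes 0.05 s, during which the arm holds its last target. There are 200 camera calls.

## Working session

There is one attempt and no reset: what is moved stays moved. The work goes in short steps, Python scripts to look and compute and a shell command to move; the robot and the scene stay as the last step left them, time stands still between calls to the robot, and variables do not carry over. Pictures are saved under pics/ and viewed, about 8 in all and at most 12, crops included, and the job is handed in when it is done.

```bash
mkdir -p pics; ls
cat > h.py <<'E'
import numpy as np, cv2
from plant import bot
def cap(n):
    d=bot.capture(n); d['R']=cv2.Rodrigues(np.array(d['rvec'],float))[0]; d['t']=np.array(d['tvec'],float).ravel(); return d
def world(d,uv,z=None):
    """pixels Nx2 -> world points: on plane z, or by depth map if z None"""
    uv=np.atleast_2d(np.array(uv,float)); 
    p=np.c_[(uv[:,0]-d['cx'])/d['fx'],(uv[:,1]-d['cy'])/d['fy']]; s=p.copy()
    for _ in range(20): s=p/(1+d['k1']*(s**2).sum(1))[:,None]
    r=np.c_[s,np.ones(len(s))]; C=-d['R'].T@d['t']; w=r@d['R']
    if z is None:
        k=d['z_map'][uv[:,1].round().astype(int),uv[:,0].round().astype(int)]
    else: k=(z-C[2])/w[:,2]
    return C+w*k[:,None]
def cloud(d):
    v,u=np.mgrid[0:400,0:640]; P=world(d,np.c_[u.ravel(),v.ravel()]).reshape(400,640,3); P[d['z_map']==0]=np.nan; return P
E
python3 - <<'E'
from h import *
import pickle
for n in('scene','side'):
    d=cap(n); pickle.dump(d,open(n+'.pkl','wb')); cv2.imwrite(f'pics/{n}0.png',d['frame']); print(n,-d['R'].T@d['t'],d['R'][2])
print(bot.get_obs())
E
```

```text
pics
scene [1243.54098989   -6.23463102  914.1514573 ] [-0.66707733 -0.05984037 -0.74258129]
side [ 310.82598008 -606.10228882  812.18606053] [ 0.26238666  0.58768769 -0.76536032]
{'time': 0.1, 'joint_positions': array([ 1.04501349e+00,  3.42611530e-01,  1.52489620e+00,  7.54915235e-06,
        1.27540007e+00, -1.45989605e-01]), 'dq': array([ 0.00134489, -0.00077025, -0.00266628,  0.00156583,  0.00162422,
       -0.00039381]), 'tau': array([ 1.28996486e-03, -4.32003129e+01, -2.44697410e+01,  7.19611812e-02,
        5.26505650e-02, -4.76084111e-06]), 'tool_pos': array([194.41187395, 487.26860795, 204.54485691]), 'tcp_rot': array([-3.14139420e+00,  1.30009748e-03,  1.19100102e+00]), 'contact_force': array([-0.80941942, -0.21285493, -0.56398505]), 'moment': array([ 0.01529185, -0.00146204, -0.02471836]), 'grip_width': 91.60599213210072}
```

View pics/scene0.png

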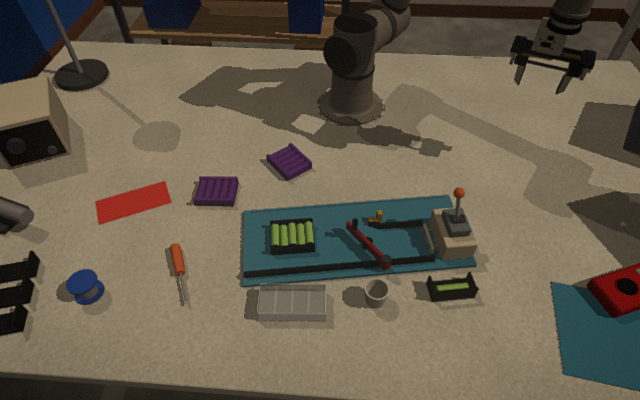

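View pics/side0.png

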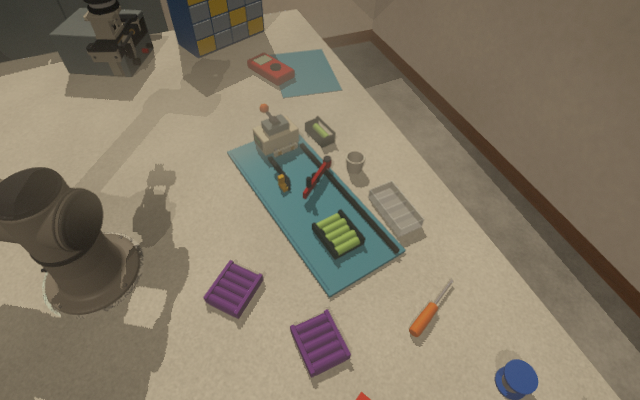

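The scene view shows the board spanning px (243,211) to (474,277), with +y to the right, away from the purple decoys. The pack is at (292,236), the gate runs from hinge (385,262) to tip (350,226), and the switch ball is at (459,192). Next I'll measure positions.

```bash
cat > meas.py <<'E'
from h import *
import pickle,sys
def hsv(d): return cv2.cvtColor(d['frame'],cv2.COLOR_BGR2HSV)
def pts(d,lo,hi,zr,box):
    m=cv2.inRange(hsv(d),lo,hi)>0; P=cloud(d)
    m&=(P[...,2]>zr[0])&(P[...,2]<zr[1])&(P[...,0]>box[0])&(P[...,0]<box[1])&(P[...,1]>box[2])&(P[...,1]<box[3])
    return m,P[m]
B=(300,800,-400,500)
if __name__=='__main__':
  for n in('scene','side'):
    d=pickle.load(open(n+'.pkl','rb'));print(n)
    P=cloud(d)
    m,Q=pts(d,(80,60,30),(110,255,255),(2,18),B)
    r=cv2.minAreaRect(Q[:,:2].astype(np.float32)); print('board',len(Q),np.median(Q[:,2]),r); print(cv2.boxPoints(r))
    m,Q=pts(d,(28,80,60),(60,255,255),(20,60),B)
    # pack = largest comp
    k,l,s,c=cv2.connectedComponentsWithStats(cv2.dilate(m.astype(np.uint8),np.ones((7,7))));j=1+s[1:,4].argmax()
    q=P[m&(l==j)]; print('pack',c[j],len(q),np.percentile(q[:,2],[5,50,95]),cv2.minAreaRect(q[:,:2].astype(np.float32)))
    m,Q=pts(d,(0,120,50),(6,255,255),(20,60),(450,750,-100,350))
    print('gate',len(Q),np.percentile(Q[:,2],[5,50,95]));t=Q[Q[:,2]>43];print(cv2.minAreaRect(t[:,:2].astype(np.float32)))
    m,Q=pts(d,(7,120,60),(18,255,255),(110,180),B); print('ball',len(Q),Q.mean(0) if len(Q) else '')
    m,Q=pts(d,(15,120,60),(30,255,255),(25,60),(400,700,0,300)); print('catch',len(Q),Q.mean(0) if len(Q) else '',Q[:,2].max() if len(Q) else '')
E
python3 meas.py
python3 - <<'E'
import cv2
a=cv2.imread('pics/scene0.png')[180:310,230:490]
b=cv2.imread('pics/side0.png')[90:300,210:420]
cv2.imwrite('pics/c1.png',cv2.resize(a,None,fx=3,fy=3,interpolation=2))
E
```

```text
scene
board 11073 11.668414181656544 ((570.6015625, 125.22711181640625), (795.3703002929688, 375.5071716308594), 83.48746490478516)
[[ 338.95386 -248.5967 ]
 [ 712.03784 -291.18695]
 [ 802.24927  499.0509 ]
 [ 429.16528  541.6412 ]]
pack [291.7729927  233.35182482] 874 [28.58213894 34.15979902 37.77616939] ((580.66064453125, -128.30270385742188), (75.260498046875, 104.3572006225586), 8.924976348876953)
gate 188 [37.62330495 49.45401676 52.63656853]
((599.7064819335938, 57.08179473876953), (152.55690002441406, 15.049688339233398), 40.447731018066406)
ball 94 [526.18393358 257.21280371 158.59933762]
catch 51 [508.96991638  85.54225432  40.55432877] 54.38214636838745
side
board 8201 10.439106977450024 ((565.7635498046875, -22.47052001953125), (228.26361083984375, 466.8958740234375), 10.24118709564209)
[[ 411.94482  186.96638]
 [ 494.95532 -272.4909 ]
 [ 719.5823  -231.90742]
 [ 636.5718   227.54987]]
pack [338.53972423 232.87393303] 968 [26.51259878 32.8060463  35.83940165] ((579.0142211914062, -132.17140197753906), (73.69145965576172, 105.72933197021484), 9.398717880249023)
gate 147 [30.25078746 47.8694394  50.88278977]
((591.1185302734375, 48.35276412963867), (129.80224609375, 13.234220504760742), 41.50810241699219)
ball 28 [518.16136522 253.97641751 159.41768019]
catch 54 [505.05015032  82.16222285  39.36016951] 50.9625096028102
```

View pics/c1.png

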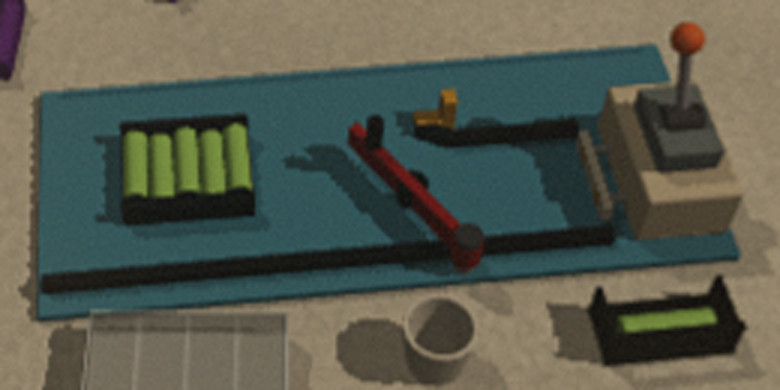

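```bash
cat > m2.py <<'E'
from meas import *
from scipy.optimize import least_squares
obs=[]
S=pickle.load(open('scene.pkl','rb'));D=pickle.load(open('side.pkl','rb'))
def corners(d,guess):
    m=cv2.inRange(hsv(d),(80,60,25),(112,255,255)); m=cv2.morphologyEx(m,cv2.MORPH_CLOSE,np.ones((25,25)))
    k,l,s,c=cv2.connectedComponentsWithStats(m); j=l[guess]; 
    h=cv2.convexHull(np.argwhere(l==j)[:,::-1].astype(np.int32)); return cv2.approxPolyDP(h,4,True)[:,0]
print(corners(S,(245,330)).tolist(),corners(D,(270,340)).tolist())
cs=[(S,(243.3,211.5),(-150,-270)),(S,(242.3,286),(80,-270)),(S,(449,195.2),(-150,290)),(S,(476,266),(80,290)),
    (D,(228,153),(-150,290)),(D,(331,291.5),(-150,-270)),(D,(404,248),(80,-270))]
W=np.array([world(d,p,10)[0,:2] for d,p,_ in cs]); C=np.array([c for *_,c in cs],float)
def T(p,c): a=p[2]; return p[:2]+c@np.array([[np.cos(a),np.sin(a)],[-np.sin(a),np.cos(a)]])
f=least_squares(lambda p:(T(p,C)-W).ravel(),[560,0,.18],loss='soft_l1',f_scale=3); p=f.x
print('cradle',p,np.degrees(p[2]));print((T(p,C)-W).round(1).tolist())
np.save('cradle.npy',p)
inv=lambda w:(np.array(w)-p[:2])@np.array([[np.cos(p[2]),-np.sin(p[2])],[np.sin(p[2]),np.cos(p[2])]])
for n,d in(('scene',S),('side',D)):
    P=cloud(d); m,Q=pts(d,(28,80,60),(60,255,255),(20,60),(500,650,-220,-40))
    h=cv2.convexHull(np.argwhere(m)[:,::-1].astype(np.int32))[:,0]
    w=world(d,h,33)[:,:2]; r=cv2.minAreaRect(inv(w).astype(np.float32)); print(n,'pack cells rect in cradle (z33)',r)
    # holder incl. black: dark/green stuff not blue above board
    b=np.all((P[...,0]>500,P[...,0]<660,P[...,1]>-230,P[...,1]<-30,P[...,2]>28,P[...,2]<45),0)
    q=inv(P[b][:,:2]); q=q[(q[:,0]<43)&(q[:,0]>-149)]; print(' pack all',cv2.minAreaRect(q.astype(np.float32)))
    m,Q=pts(d,(0,120,50),(6,255,255),(20,60),(450,750,-100,350)); 
    v,u=np.nonzero(m); w=world(d,np.c_[u,v],48)[:,:2]; 
    c=inv(w)-[68,67]; c=c[np.hypot(*c.T)>40]; print(' gate ang',np.median(np.arctan2(-c[:,1],-c[:,0])),np.hypot(*c.T).max())
for nme,c in(('hinge',(68,67)),('catch',(-76,80)),('bay',(0,185)),('mouth',(0,80)),('swpivot',(0,247))): print(nme,T(p,np.array([c],float))[0].round(1))
# ball by two-view
rays=[]
for d in(S,D):
    m=cv2.inRange(hsv(d),(5,130,60),(18,255,255)); P=cloud(d); 
    k,l,s,cc=cv2.connectedComponentsWithStats(m)
    for j in range(1,k):
        if s[j,4]>15: print('orange',s[j].tolist(),cc[j].round(1))
E
python3 m2.py
```

```text
[[475, 265], [243, 286], [244, 212], [447, 195]] [[404, 250], [329, 295], [242, 172], [310, 148]]
cradle [5.97160558e+02 2.27478821e+01 1.79513136e-01] 10.285345037582722
[[-0.5, -0.3], [2.4, -0.2], [-0.6, 0.1], [-0.5, 4.0], [-0.2, 13.6], [-5.4, -6.5], [5.3, -3.4]]
scene pack cells rect in cradle (z33) ((-46.457157135009766, -145.5997772216797), (103.5341567993164, 71.20931243896484), 88.3177719116211)
 pack all ((-43.93851852416992, -146.71331787109375), (106.86135864257812, 93.30057525634766), 88.9555892944336)
 gate ang 0.5218516615187456 144.67156455955134
side pack cells rect in cradle (z33) ((-44.436279296875, -151.83114624023438), (107.03079223632812, 72.66576385498047), 88.1413345336914)
 pack all ((-43.8123779296875, -148.1615753173828), (108.3504638671875, 91.85724639892578), 88.71778869628906)
 gate ang 0.5543340151747824 160.05167686522563
hinge [652.1 100.8]
catch [508.1  87.9]
bay [564.1 204.8]
mouth [582.9 101.5]
swpivot [553.1 265.8]
orange [201, 0, 87, 17, 1036] [246.9   8. ]
orange [325, 3, 16, 12, 125] [333.6   7.9]
orange [130, 13, 162, 27, 607] [188.5  32.1]
orange [275, 16, 61, 23, 333] [318.7  29.2]
orange [194, 40, 16, 3, 28] [201.1  41.4]
orange [295, 44, 9, 4, 16] [298.9  45.4]
orange [305, 45, 18, 3, 36] [313.8  46.2]
orange [454, 187, 11, 11, 96] [458.9 192.3]
orange [368, 210, 14, 13, 78] [376.1 217.1]
orange [170, 243, 15, 33, 334] [177.1 258.7]
orange [251, 57, 41, 21, 254] [273.4  67.9]
orange [260, 104, 6, 4, 18] [262.8 105.5]
orange [474, 132, 166, 185, 2669] [573.1 236.5]
orange [409, 302, 29, 35, 434] [423.  319.2]
```

Cradle is at about (597, 23) with yaw 10.3°. The pack is at cradle (-44, -147), about 1° askew, and the gate is at about 0.53 rad. I'll move over the knob with the jaws along the gate's tangent.

```bash
python3 -m pendant '[{"linear":[185,-231,0],"twist":-10},{"linear":[370,-462,0],"twist":-117},{"linear":[370,-462,0],"twist":-117},{"linear":[370,-462,0],"twist":-117},{"linear":[370,-462,0],"twist":-117},{"linear":[370,-462,0],"twist":-117},{"linear":[370,-462,0],"twist":-117},{"linear":[370,-462,0],"twist":-117},{"linear":[370,-462,0],"twist":-117},{"linear":[370,-462,0],"twist":-117},{"linear":[370,-462,0],"twist":-117},{"linear":[370,-462,0],"twist":-117},{"linear":[370,-462,0],"twist":-117},{"linear":[370,-462,0],"twist":-117},{"linear":[370,-462,0],"twist":-117}]' 161
python3 - <<'E'
from h import *
import pickle
d=cap('wrist'); pickle.dump(d,open('wrist.pkl','wb')); cv2.imwrite('pics/w1.png',d['frame']); print(-d['R'].T@d['t'],d['R'][2])
E
```

```text
time: 1.98
tool_pos: [564.5, 26.0, 205.3]
tcp_rot: [-3.142, -0.0, -0.849]
contact_force: [-0.3, 0.8, -0.1]
grip_width: 33.9
[614.24696343  68.76560571 386.03804044] [-0.18325323 -0.16173608 -0.96966989]
```

View pics/w1.png

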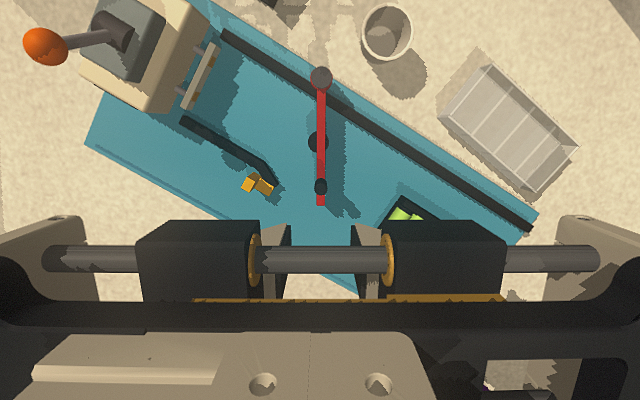

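The wrist view shows knob top at (320,183), hinge cap at (321,77), board corners at (85,146) and (538,213), catch at (262,185) and ball at (46,47).

Run:
```python
from h import *
import pickle
d=pickle.load(open('wrist.pkl','rb')); p=np.load('cradle.npy')
a=p[2]; M=np.array([[np.cos(a),-np.sin(a)],[np.sin(a),np.cos(a)]]); inv=lambda w:(w-p[:2])@M
for n,uv,z in(('cornerA(-150,290)',(85,146),10),('cornerB(80,-270)',(538,213),10),('knob top',(320,181),80),('knob base',(320,193),48),('hingecap',(321,77),52),('catch post top',(265,184),48),('tip',(321,205),48),('barL',(180,106),28),('barR',(216,43),28),('ball',(46,46),148)):
    w=world(d,uv,z)[0]; dep=world(d,uv)[0]; print(n,w.round(1),inv(w[:2]).round(1),'depth',dep.round(1))
```

```text
cornerA(-150,290) [395.8 276.3  10. ] [-152.9  285.5] depth [390.7 281.1   1.3]
cornerB(80,-270) [ 720.6 -228.5   10. ] [  76.6 -269.2] depth [ 720.3 -227.5   11.2]
knob top [569.6  29.9  80. ] [-25.9  11.9] depth [568.4  28.9  72.1]
knob base [554.1  16.3  48. ] [-43.5   1.4] depth [560.2  21.6  82. ]
hingecap [650.5  99.6  52. ] [66.2 66.1] depth [650.3  99.4  54.4]
catch post top [519.9  71.7  48. ] [-67.3  61.9] depth [512.7  71.9  22.5]
tip [543.9   5.8  48. ] [-55.4  -7.2] depth [544.3   6.1  49.6]
barL [521.1 204.8  28. ] [-42.3 192.7] depth [522.6 202.7  33.6]
barR [603.  213.4  28. ] [ 39.8 186.5] depth [602.5 220.2  11.1]
ball [521.2 262.1 148. ] [-32. 249.] depth [525.8 252.4 159.9]
```

```bash
python3 -m pendant '[{"linear":[0,-2,-50],"twist":0},{"linear":[0,-2,-100],"twist":0},{"linear":[0,-2,-130],"twist":0},{"linear":[0,-2,-149],"twist":0},{"linear":[0,-2,-149],"twist":0},{"linear":[0,-2,-149],"twist":0}]'
python3 -c "
import numpy as np
for d in np.linspace(0,66,11):
    a=np.radians(221.3);b=a+np.radians(d);print(round(d,1),(115*np.array([np.cos(b)-np.cos(a),np.sin(b)-np.sin(a)])).round(0))"
```

```text
time: 2.78
tool_pos: [565.3, 23.6, 57.1]
tcp_rot: [-3.141, -0.001, -0.851]
contact_force: [0.3, 0.4, 0.7]
grip_width: 33.8
0.0 [0. 0.]
6.6 [ 9. -9.]
13.2 [ 20. -18.]
19.8 [ 31. -25.]
26.4 [ 43. -30.]
33.0 [ 55. -35.]
39.6 [ 68. -38.]
46.2 [ 81. -39.]
52.8 [ 95. -39.]
59.4 [108. -37.]
66.0 [121. -34.]
```

```bash
python3 -m pendant '[{"linear":[9,-9,0],"twist":6.6},{"linear":[20,-18,0],"twist":13.2},{"linear":[31,-25,0],"twist":19.8},{"linear":[43,-30,0],"twist":26.4},{"linear":[55,-35,0],"twist":33},{"linear":[68,-38,0],"twist":39.6},{"linear":[81,-39,0],"twist":46.2},{"linear":[95,-39,0],"twist":52.8},{"linear":[108,-37,0],"twist":59.4},{"linear":[121,-34,0],"twist":66},{"linear":[121,-34,0],"twist":66}]'
python3 -m pendant '[{"linear":[-6,0,0],"twist":0},{"linear":[-6,0,60],"twist":0},{"linear":[-6,0,100],"twist":-5},{"linear":[-6,0,100],"twist":-5}]'
cat > look.py <<'E'
from h import *
import pickle,sys
d=cap(sys.argv[1]); pickle.dump(d,open('l.pkl','wb')); cv2.imwrite(sys.argv[2],d['frame']); o=bot.get_obs(); print(o['time'],o['tool_pos'],o['tcp_rot'],o['contact_force'])
E
python3 look.py wrist pics/w2.png
```

```text
time: 4.15
tool_pos: [686.6, -10.2, 57.3]
tcp_rot: [3.141, -0.002, 0.3]
contact_force: [0.3, -0.4, -0.9]
grip_width: 33.8
time: 4.65
tool_pos: [681.1, -10.8, 161.2]
tcp_rot: [3.139, -0.008, 0.211]
contact_force: [-0.4, 0.2, -1.0]
grip_width: 33.9
4.7 [679.81581975 -10.62720485 158.36409174] [ 3.14024537 -0.00357978  0.21259257] [ 0.41268526 -0.6820521  -0.41135589]
```

View pics/w2.png

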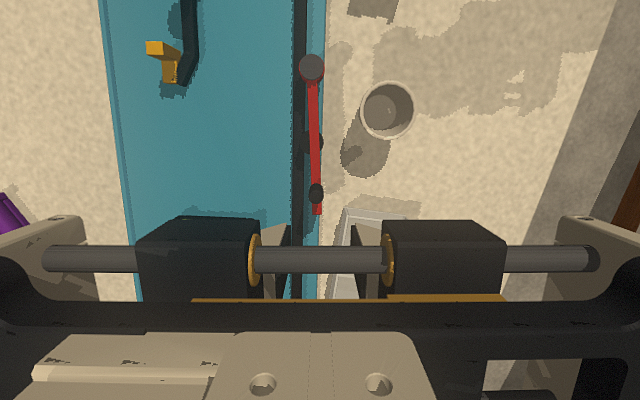

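The gate is back along the rail: hinge cap at (311,68), tip at (317,212). I'll check its angle and refine the cradle frame.

Run:
```python
from h import *
import pickle
d=pickle.load(open('l.pkl','rb')); p=np.load('cradle.npy')
def inv(w,p): a=p[2]; return (np.atleast_2d(w)-p[:2])@np.array([[np.cos(a),-np.sin(a)],[np.sin(a),np.cos(a)]])
h=world(d,(311,68),54)[0];t=world(d,(317,212),48)[0]; print(h,t,'theta',np.arctan2(*(t-h)[[1,0]])+2*np.pi-np.pi-p[2])
hs=cv2.cvtColor(d['frame'],cv2.COLOR_BGR2HSV); m=cv2.inRange(hs,(80,60,25),(112,255,255))
L=[];R=[]
for v in range(40,205,5):
    u=np.nonzero(m[v,90:300])[0]+90; 
    L.append((u.min(),v))
    if v>90: R.append((u.max()+1,v))
for n,s,z in(('board -150',L,10),('rail base 49',R,10)):
    w=world(d,s,z)[:,:2]; c=inv(w,p); f=np.polyfit(c[:,1],c[:,0],1); print(n,'x at mean y',np.median(c[:,0]),'slope',f[0])
def T(c): a=p[2]; return p[:2]+np.array(c)@np.array([[np.cos(a),np.sin(a)],[-np.sin(a),np.cos(a)]])
for c in((-115,-147),(-54,-147),(0,-220),(0,-212),(0,65)): print(c,T(c).round(1))
```

```text
[650.5053794   98.34519077  54.        ] [684.45186393 -35.88429443  48.        ] theta 1.638988331951576
board -150 x at mean y -150.84902787086517 slope 0.001216501905285662
rail base 49 x at mean y 46.588794048405184 slope -0.002161547556416332
(-115, -147) [ 510.3 -142.4]
(-54, -147) [ 570.3 -131.5]
(0, -220) [ 636.4 -193.7]
(0, -212) [ 635.  -185.8]
(0, 65) [585.6  86.7]
```

```bash
python3 -c "
import numpy as np;p=np.load('cradle.npy');p[:2]-=1.2;np.save('cradle.npy',p)"
python3 -m pendant '[{"linear":[-86,-66,0],"twist":-30},{"linear":[-171,-133,0],"twist":-92},{"linear":[-171,-133,0],"twist":-92},{"linear":[-171,-133,0],"twist":-92},{"linear":[-171,-133,0],"twist":-92},{"linear":[-171,-133,0],"twist":-92},{"linear":[-171,-133,0],"twist":-92},{"linear":[-171,-133,0],"twist":-92},{"linear":[-171,-133,0],"twist":-92},{"linear":[-171,-133,0],"twist":-92},{"linear":[-171,-133,0],"twist":-92}]' 89
python3 look.py wrist pics/w3.png
```

```text
time: 6.08
tool_pos: [508.0, -143.2, 155.5]
tcp_rot: [3.14, 0.001, -1.39]
contact_force: [0.3, 0.1, 0.9]
grip_width: 59.5
6.125 [ 508.14741829 -143.22545054  155.64276464] [ 3.14069264e+00  4.89962429e-04 -1.39050769e+00] [-0.4865572  -0.43362642 -0.4265555 ]
```

View pics/w3.png

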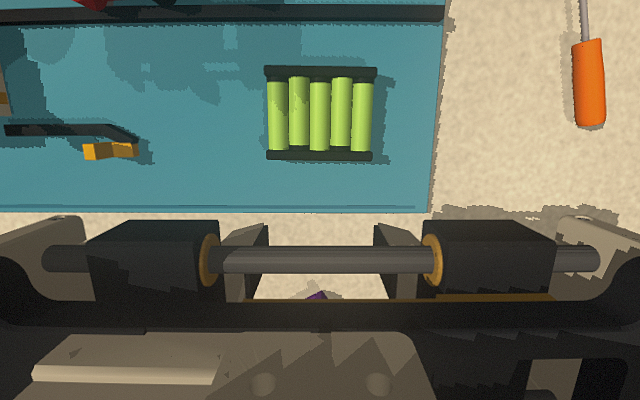

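Pack end plates are at px (264,66) to (377,67) (far) and (267,150) to (372,160) (near).

Run:
```python
from h import *
import pickle
d=pickle.load(open('l.pkl','rb')); p=np.load('cradle.npy')
def inv(w,p): a=p[2]; return (np.atleast_2d(w)-p[:2])@np.array([[np.cos(a),-np.sin(a)],[np.sin(a),np.cos(a)]])
P=cloud(d); c=inv(P[...,:2].reshape(-1,2),p).reshape(400,640,2)
m=(P[...,2]>27)&(P[...,2]<45)&(c[...,1]<-70)&(c[...,1]>-240)&(c[...,0]<40)&(c[...,0]>-140)
q=c[m]; print(len(q),np.percentile(P[m][:,2],[5,50,95]),cv2.minAreaRect(q.astype(np.float32)),np.percentile(q,[1,99],axis=0))
for uv in((264,66),(377,67),(267,150),(373,151),(267,160),(372,160)): print(uv,inv(world(d,uv,36)[0,:2],p).round(1),inv(world(d,uv,10)[0,:2],p).round(1))
```

```text
9673 [29.18155769 34.37719492 37.6480321 ] ((-41.99357223510742, -146.05091857910156), (107.93466186523438, 89.74483489990234), 89.04344177246094) [[ -85.49118278 -197.57425114]
 [   1.57241928  -94.50528544]]
(264, 66) [[  2.5 -93.3]] [[  7.  -88.7]]
(377, 67) [[   1.7 -200.3]] [[   6.1 -204.9]]
(267, 150) [[-76.5 -93. ]] [[-78.8 -88.3]]
(373, 151) [[ -77.4 -199.9]] [[ -79.8 -204.5]]
(267, 160) [[-86.6 -92.5]] [[-89.8 -87.8]]
(372, 160) [[ -86.5 -199.2]] [[ -89.7 -203.8]]
```

```bash
python3 -m pendant '[{"linear":[0,0,-50],"twist":0},{"linear":[0,0,-100],"twist":0},{"linear":[0,0,-125],"twist":0},{"linear":[0,0,-136],"twist":0},{"linear":[4,0.7,-136],"twist":0},{"linear":[8,1.4,-136],"twist":0},{"linear":[12,2.1,-136],"twist":0},{"linear":[14,2.5,-136],"twist":0},{"linear":[16,2.9,-136],"twist":0},{"linear":[18,3.2,-136],"twist":0},{"linear":[20,3.6,-136],"twist":0},{"linear":[22,3.9,-136],"twist":0},{"linear":[24,4.3,-136],"twist":0}]'
```

```text
time: 7.75
tool_pos: [532.7, -139.1, 20.1]
tcp_rot: [3.142, -0.0, -1.392]
contact_force: [0.2, 0.2, 0.7]
grip_width: 59.7
```

```bash
python3 -m pendant '[{"linear":[2,0.4,0],"twist":0},{"linear":[4,0.7,0],"twist":0},{"linear":[6,1.1,0],"twist":0},{"linear":[8,1.4,0],"twist":0},{"linear":[10,1.8,0],"twist":0},{"linear":[12,2.2,0],"twist":0},{"linear":[14,2.5,0],"twist":0},{"linear":[16,2.9,0],"twist":0},{"linear":[18,3.3,0],"twist":0},{"linear":[20,3.6,0],"twist":0},{"linear":[22,4,0],"twist":0},{"linear":[24,4.3,0],"twist":0},{"linear":[26,4.7,0],"twist":0},{"linear":[28,5,0],"twist":0}]'
```

```text
time: 9.5
tool_pos: [560.7, -134.0, 20.1]
tcp_rot: [3.142, -0.0, -1.392]
contact_force: [0.1, -0.4, -0.1]
grip_width: 59.8
```

```bash
cat > pack.py <<'E'
from h import *
import sys
p=np.load('cradle.npy')
def inv(w,p): a=p[2]; return (np.atleast_2d(w)-p[:2])@np.array([[np.cos(a),-np.sin(a)],[np.sin(a),np.cos(a)]])
for n in sys.argv[1:]:
    d=cap(n); P=cloud(d); c=inv(P[...,:2].reshape(-1,2),p).reshape(400,640,2)
    g=cv2.inRange(cv2.cvtColor(d['frame'],cv2.COLOR_BGR2HSV),(28,80,50),(60,255,255))>0
    m=g&(P[...,2]>20)&(P[...,2]<45)&(abs(c[...,0])<75)
    uv=np.argwhere(m)[:,::-1]; q=inv(world(d,uv,33)[:,:2],p)
    print(n,len(q),'cells rect',cv2.minAreaRect(q.astype(np.float32)),'x',np.percentile(q[:,0],[1,99]).round(1),'y',np.percentile(q[:,1],[1,99]).round(1))
    cv2.imwrite(f'pics/last_{n}.png',d['frame'])
o=bot.get_obs(); print(o['time'],inv(o['tool_pos'][:2],p).round(1),o['tool_pos'][2],o['contact_force'].round(1))
E
python3 pack.py wrist scene side
```

```text
wrist 15827 cells rect ((-36.91324234008789, -145.85269165039062), (102.06060791015625, 63.64564895629883), 89.92843627929688) x [-68.1  -7.8] y [-195.4  -96.3]
scene 800 cells rect ((-43.45364761352539, -144.79147338867188), (103.4253921508789, 67.86842346191406), 88.20137786865234) x [-74.5 -10.1] y [-196.5  -94.4]
side 234 cells rect ((-45.63037109375, -153.4429473876953), (105.205322265625, 69.1669692993164), 83.185791015625) x [-75.8 -11.2] y [-204.2  -99.3]
9.65 [[ -62.5 -146.8]] 20.126551504630502 [0.2 0.7 0.3]
```

View pics/last_wrist.png

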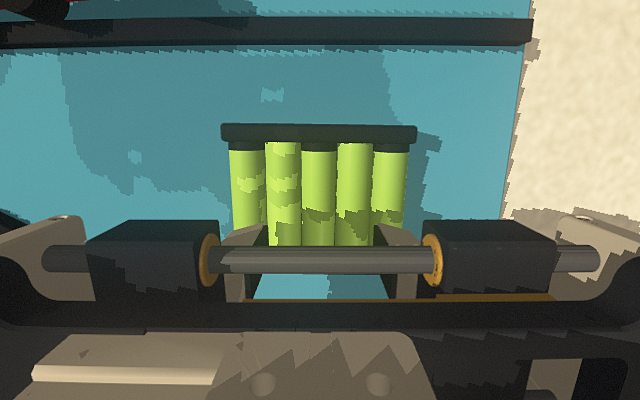

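Run:
```python
from h import *
p=np.load('cradle.npy')
def inv(w,p): a=p[2]; return (np.atleast_2d(w)-p[:2])@np.array([[np.cos(a),-np.sin(a)],[np.sin(a),np.cos(a)]])
d=cap('wrist')
for uv in((222,124),(415,125),(320,124),(230,150)): print(uv,inv(world(d,uv,36)[0,:2],p).round(1),inv(world(d,uv)[0,:2],p).round(1))
P=cloud(d);c=inv(P[...,:2].reshape(-1,2),p).reshape(400,640,2)
# profile of column through middle of pack 
for v in range(120,300,8): print(v,c[v,320].round(0),P[v,320,2].round(0),' fingerL',c[v,245].round(0),P[v,245,2].round(0))
```

```text
(222, 124) [[  3.2 -93.9]] [[  3.2 -93.9]]
(415, 125) [[   2.5 -198.8]] [[   2.4 -206.4]]
(320, 124) [[   3.  -147.1]] [[   3.  -147.1]]
(230, 150) [[-10.9 -97.2]] [[-11.3 -95.9]]
120 [   5. -147.] 10.0  fingerL [   5. -100.] 11.0
128 [   1. -147.] 38.0  fingerL [   1. -107.] 38.0
136 [  -3. -147.] 39.0  fingerL [  -3. -106.] 37.0
144 [  -8. -147.] 35.0  fingerL [  -8. -105.] 35.0
152 [ -12. -147.] 34.0  fingerL [ -12. -105.] 35.0
160 [ -17. -147.] 36.0  fingerL [ -17. -105.] 35.0
168 [ -21. -147.] 35.0  fingerL [ -21. -105.] 35.0
176 [ -25. -147.] 36.0  fingerL [ -26. -104.] 34.0
184 [ -30. -147.] 35.0  fingerL [ -30. -104.] 36.0
192 [ -35. -147.] 35.0  fingerL [ -35. -104.] 35.0
200 [ -40. -147.] 35.0  fingerL [ -40. -103.] 34.0
208 [ -45. -147.] 35.0  fingerL [ -45. -103.] 34.0
216 [ -49. -147.] 36.0  fingerL [ -49. -103.] 35.0
224 [ -55. -147.] 34.0  fingerL [ -54. -103.] 36.0
232 [ -59. -147.] 35.0  fingerL [ -51. -108.] 57.0
240 [ -65. -147.] 35.0  fingerL [ -51. -111.] 69.0
248 [ -31. -147.] 124.0  fingerL [ -30. -126.] 124.0
256 [ -32. -147.] 126.0  fingerL [nan nan] nan
264 [ -34. -147.] 127.0  fingerL [ -34. -127.] 127.0
272 [ -37. -147.] 126.0  fingerL [ -37. -126.] 126.0
280 [-104. -147.] 12.0  fingerL [ -60. -116.] 89.0
288 [-111. -147.] 11.0  fingerL [ -64. -115.] 89.0
296 [-118. -147.] 10.0  fingerL [ -68. -115.] 89.0
```

Run:
```python
import cv2
a=cv2.imread('pics/last_scene.png')[150:290,230:390]
b=cv2.imread('pics/last_side.png')[140:280,260:420]
import numpy as np
cv2.imwrite('pics/c2.png',cv2.resize(np.hstack([a,b]),None,fx=2.5,fy=2.5,interpolation=2))
```

```text
(no output)
```

View pics/c2.png

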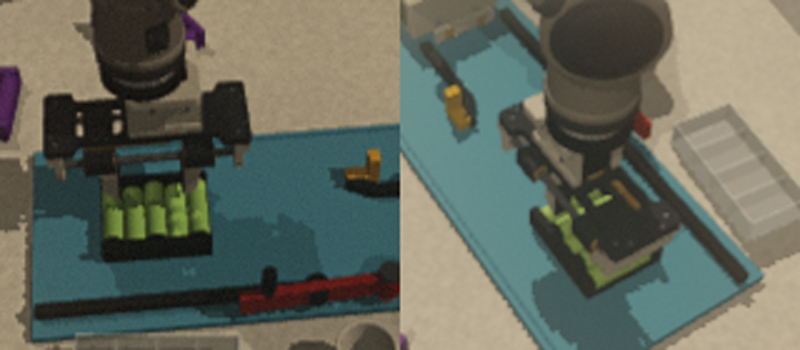

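Run:
```python
from h import *
p=np.load('cradle.npy')
def inv(w,p): a=p[2]; return (np.atleast_2d(w)-p[:2])@np.array([[np.cos(a),-np.sin(a)],[np.sin(a),np.cos(a)]])
d=cap('wrist')
P=cloud(d);c=inv(P[...,:2].reshape(-1,2),p).reshape(400,640,2)
for v in range(216,300,3): print(v,*[(c[v,u].round(0).tolist(),float(P[v,u,2].round(0)),d['frame'][v,u].tolist()) for u in(235,255,400)])
o=bot.get_obs();print(o['joint_positions'],o['tool_pos'],o['grip_width'])
```

```text
216 ([-50.0, -96.0], 32.0, [98, 223, 189]) ([-50.0, -108.0], 34.0, [68, 151, 127]) ([-51.0, -195.0], 32.0, [52, 114, 95])
219 ([-53.0, -96.0], 31.0, [96, 223, 188]) ([-52.0, -108.0], 34.0, [63, 149, 125]) ([-53.0, -195.0], 32.0, [55, 116, 96])
222 ([-54.0, -96.0], 33.0, [96, 224, 190]) ([-54.0, -108.0], 34.0, [64, 152, 125]) ([-54.0, -195.0], 33.0, [65, 149, 123])
225 ([-56.0, -96.0], 32.0, [96, 224, 190]) ([-51.0, -111.0], 46.0, [97, 115, 127]) ([-56.0, -195.0], 32.0, [66, 145, 122])
228 ([-58.0, -95.0], 31.0, [94, 230, 193]) ([-51.0, -112.0], 52.0, [96, 120, 127]) ([-51.0, -190.0], 51.0, [75, 112, 110])
231 ([-51.0, -103.0], 56.0, [95, 115, 125]) ([-51.0, -113.0], 57.0, [81, 104, 107]) ([-51.0, -189.0], 56.0, [76, 96, 101])
234 ([-51.0, -104.0], 62.0, [95, 118, 125]) ([-51.0, -114.0], 62.0, [76, 97, 102]) ([-51.0, -187.0], 61.0, [75, 95, 99])
237 ([-51.0, -105.0], 64.0, [79, 97, 102]) ([-51.0, -115.0], 64.0, [73, 95, 98]) ([-51.0, -187.0], 64.0, [76, 97, 102])
240 ([-51.0, -106.0], 68.0, [79, 101, 103]) ([-52.0, -115.0], 65.0, [51, 68, 64]) ([nan, nan], nan, [75, 96, 103])
243 ([-5
[... 1752 characters left out ...]
0.0, [34, 40, 35]) ([-60.0, -180.0], 94.0, [68, 80, 89])
288 ([-57.0, -115.0], 102.0, [68, 84, 91]) ([-70.0, -117.0], 80.0, [27, 32, 31]) ([-61.0, -179.0], 94.0, [70, 83, 92])
291 ([-58.0, -115.0], 101.0, [67, 82, 89]) ([-71.0, -117.0], 81.0, [88, 86, 59]) ([-63.0, -180.0], 94.0, [71, 82, 91])
294 ([-58.0, -115.0], 103.0, [67, 82, 87]) ([-116.0, -100.0], 11.0, [175, 170, 102]) ([-64.0, -180.0], 94.0, [71, 85, 92])
297 ([-60.0, -115.0], 103.0, [72, 85, 93]) ([-119.0, -100.0], 11.0, [179, 173, 99]) ([-65.0, -180.0], 94.0, [72, 85, 90])
[-3.67655343e-01  6.36180255e-01  1.59755647e+00 -1.69171769e-04
  9.07916511e-01  1.02448998e+00] [ 560.56954788 -134.09087847   20.12105372] 59.70981217706982
```

The depth along the finger shows that the open fingertips are about 25 mm above the TCP at this opening. They passed over the pack (top at 36 mm) without touching it. I'll lift, back off, shut the fingers so the tips are at the TCP, and push again.

```bash
python3 -m pendant '[{"linear":[0,0,30],"twist":0},{"linear":[0,0,60],"twist":0},{"linear":[-25,-4,60],"twist":0},{"linear":[-50,-9,60],"twist":0},{"linear":[-50,-9,30],"twist":0},{"linear":[-50,-9,10],"twist":0},{"linear":[-50,-9,0],"twist":0},{"linear":[-50,-9,0],"twist":0},{"linear":[-50,-9,0],"twist":0}]' 255
python3 - <<'E'
from h import *
p=np.load('cradle.npy')
def inv(w,p): a=p[2]; return (np.atleast_2d(w)-p[:2])@np.array([[np.cos(a),-np.sin(a)],[np.sin(a),np.cos(a)]])
d=cap('wrist');cv2.imwrite('pics/w4.png',d['frame'])
P=cloud(d);c=inv(P[...,:2].reshape(-1,2),p).reshape(400,640,2)
for v in range(190,300,5): print(v,*[(c[v,u].round(0).tolist(),float(P[v,u,2].round(0))) for u in(300,312,328,340)])
o=bot.get_obs();print(o['tool_pos'],o['grip_width'],inv(o['tool_pos'][:2],p),o['contact_force'])
E
```

```text
time: 10.88
tool_pos: [511.2, -143.3, 20.8]
tcp_rot: [-3.141, -0.001, -1.392]
contact_force: [-0.1, -0.2, -0.1]
grip_width: 0.4
190 ([-84.0, -136.0], 37.0) ([-84.0, -143.0], 37.0) ([-84.0, -152.0], 36.0) ([-84.0, -159.0], 38.0)
195 ([-93.0, -134.0], 12.0) ([-93.0, -142.0], 12.0) ([-93.0, -153.0], 12.0) ([-93.0, -161.0], 11.0)
200 ([-96.0, -134.0], 12.0) ([-97.0, -142.0], 11.0) ([-97.0, -153.0], 11.0) ([-96.0, -161.0], 12.0)
205 ([-100.0, -134.0], 11.0) ([-100.0, -142.0], 12.0) ([-100.0, -153.0], 11.0) ([-100.0, -161.0], 11.0)
210 ([-103.0, -134.0], 13.0) ([-104.0, -142.0], 10.0) ([-104.0, -153.0], 11.0) ([-104.0, -161.0], 10.0)
215 ([-107.0, -134.0], 12.0) ([-107.0, -142.0], 11.0) ([-107.0, -153.0], 12.0) ([-107.0, -161.0], 11.0)
220 ([-76.0, -141.0], 115.0) ([-76.0, -145.0], 114.0) ([-110.0, -153.0], 12.0) ([-76.0, -153.0], 115.0)
225 ([-76.0, -141.0], 119.0) ([-76.0, -145.0], 118.0) ([-101.0, -152.0], 49.0) ([-76.0, -153.0], 119.0)
230 ([-76.0, -142.0], 124.0) ([-78.0, -145.0], 118.0) ([-101.0, -151.0], 56.0) ([-76.0, -153.0], 124.0)
235 ([-76.0, -142.0], 128.0) ([-77.0, -145.0], 1
[... 731 characters left out ...]
0) ([-84.0, -149.0], 132.0) ([-83.0, -152.0], 133.0)
275 ([-85.0, -142.0], 133.0) ([-86.0, -145.0], 131.0) ([-86.0, -149.0], 131.0) ([-84.0, -152.0], 134.0)
280 ([-86.0, -142.0], 133.0) ([-87.0, -145.0], 132.0) ([-88.0, -149.0], 130.0) ([-86.0, -152.0], 134.0)
285 ([-88.0, -142.0], 133.0) ([-91.0, -145.0], 128.0) ([-90.0, -149.0], 129.0) ([-87.0, -152.0], 134.0)
290 ([-89.0, -142.0], 134.0) ([-95.0, -145.0], 124.0) ([-102.0, -150.0], 113.0) ([-89.0, -152.0], 134.0)
295 ([nan, nan], nan) ([-97.0, -145.0], 124.0) ([-91.0, -149.0], 133.0) ([-91.0, -153.0], 133.0)
[ 511.22576692 -143.29178987   20.90536982] 0.17223979918885374 [[-112.80538041 -147.06137641]] [-0.03699616 -0.40572725  0.22563786]
```

View pics/w4.png

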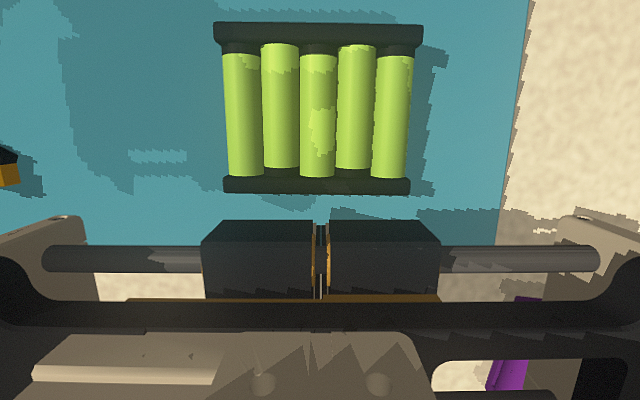

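Run:
```python
from h import *
p=np.load('cradle.npy')
def inv(w,p): a=p[2]; return (np.atleast_2d(w)-p[:2])@np.array([[np.cos(a),-np.sin(a)],[np.sin(a),np.cos(a)]])
big=[]
for n in('scene','side'):
    d=cap(n);P=cloud(d);c=inv(P[...,:2].reshape(-1,2),p).reshape(400,640,2)
    m=(abs(c[...,0]+112.8)<14)&(abs(c[...,1]+147)<40)&(P[...,2]>18)&(P[...,2]<110)
    q=np.c_[c[m],P[m][:,2]]; print(n,len(q)); 
    for lo in range(18,110,8):
        s=q[(q[:,2]>=lo)&(q[:,2]<lo+8)]
        if len(s): print(lo,len(s),s.min(0).round(0),s.max(0).round(0))
    v,u=np.nonzero(m); print(u.min(),u.max(),v.min(),v.max())
    cv2.imwrite('x.png',d['frame']); v0=int(v.mean());u0=int(u.mean()); big.append(cv2.resize(d['frame'][v0-35:v0+35,u0-40:u0+40],None,fx=5,fy=5,interpolation=2))
cv2.imwrite('pics/c3.png',np.hstack(big))
```

```text
scene 138
42 7 [-106. -153.   43.] [-101. -140.   49.]
50 20 [-107. -160.   50.] [-102. -132.   58.]
58 29 [-108. -164.   58.] [-102. -132.   66.]
66 26 [-107. -164.   66.] [-101. -131.   74.]
74 33 [-117. -164.   74.] [-100. -131.   81.]
82 22 [-107. -166.   82.] [-100. -131.   90.]
90 1 [-105. -145.   90.] [-105. -145.   90.]
281 295 199 212
side 39
42 5 [-124. -157.   46.] [-122. -145.   49.]
50 5 [-124. -162.   50.] [-123. -145.   58.]
58 9 [-125. -166.   58.] [-108. -153.   65.]
66 3 [-125. -166.   69.] [-113. -155.   71.]
74 4 [-118. -167.   76.] [-114. -165.   80.]
82 4 [-122. -167.   82.] [-102. -166.   90.]
98 3 [-108. -178.  104.] [-102. -177.  104.]
106 6 [-126. -179.  106.] [ -99. -177.  110.]
310 327 232 245
```

View pics/c3.png

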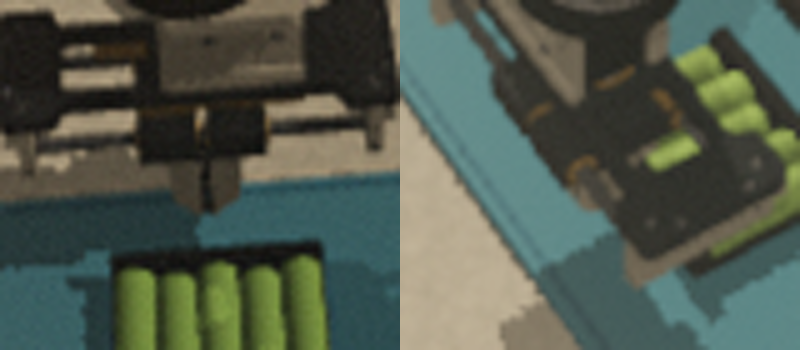

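Scene, side and wrist depth all put the real fingertips at z≈43 while the TCP reads 20. The pack was never touched either, so the stated tip is about 23 mm too low. I'll go down in small steps, watching the force.

```bash
python3 -m pendant '[{"linear":[0,0,-3],"twist":0},{"linear":[0,0,-6],"twist":0},{"linear":[0,0,-9],"twist":0},{"linear":[0,0,-9],"twist":0}]'
cat > tip.py <<'E'
from h import *
p=np.load('cradle.npy')
def inv(w,p): a=p[2]; return (np.atleast_2d(w)-p[:2])@np.array([[np.cos(a),-np.sin(a)],[np.sin(a),np.cos(a)]])
o=bot.get_obs();t=inv(o['tool_pos'][:2],p)[0]
for n in('scene','side'):
    d=cap(n);P=cloud(d);c=inv(P[...,:2].reshape(-1,2),p).reshape(400,640,2)
    m=(abs(c[...,0]-t[0])<14)&(abs(c[...,1]-t[1])<40)&(P[...,2]>17)&(P[...,2]<80)
    q=np.c_[c[m],P[m][:,2]]; q=q[q[:,2].argsort()]; print(n,len(q),q[:4].round(0).tolist())
print(o['tool_pos'],t,o['contact_force'],o['moment'])
E
python3 tip.py
```

```text
time: 11.52
tool_pos: [510.4, -143.0, 10.8]
tcp_rot: [3.141, 0.0, -1.392]
contact_force: [1.1, 1.3, -0.9]
grip_width: 0.6
scene 133 [[-106.0, -143.0, 34.0], [-104.0, -146.0, 37.0], [-103.0, -148.0, 38.0], [-106.0, -148.0, 38.0]]
side 28 [[-122.0, -146.0, 33.0], [-125.0, -147.0, 36.0], [-125.0, -155.0, 38.0], [-124.0, -146.0, 39.0]]
[ 510.39876152 -142.98804105   10.77973159] [-113.56486193 -146.61484634] [ 1.08476675  1.28565179 -0.89191721] [-0.04739697  0.19174723  0.03098556]
```

```bash
python3 -m pendant '[{"linear":[0,0,-4],"twist":0},{"linear":[0,0,-8],"twist":0},{"linear":[0,0,-12],"twist":0},{"linear":[0,0,-14],"twist":0},{"linear":[4,0.7,-14],"twist":0},{"linear":[8,1.4,-14],"twist":0},{"linear":[11,2,-14],"twist":0},{"linear":[13,2.4,-14],"twist":0},{"linear":[15,2.7,-14],"twist":0},{"linear":[17,3.1,-14],"twist":0},{"linear":[19,3.4,-14],"twist":0},{"linear":[21,3.8,-14],"twist":0},{"linear":[23,4.2,-14],"twist":0},{"linear":[25,4.5,-14],"twist":0},{"linear":[27,4.9,-14],"twist":0},{"linear":[29,5.3,-14],"twist":0},{"linear":[31,5.6,-14],"twist":0}]'
cat > pk.py <<'E'
from h import *
p=np.load('cradle.npy')
def inv(w,p): a=p[2]; return (np.atleast_2d(w)-p[:2])@np.array([[np.cos(a),-np.sin(a)],[np.sin(a),np.cos(a)]])
d=cap('wrist'); P=cloud(d);c=inv(P[...,:2].reshape(-1,2),p).reshape(400,640,2)
m=(P[...,2]>28)&(P[...,2]<42)&(abs(c[...,0])<110)
hs=cv2.cvtColor(d['frame'],cv2.COLOR_BGR2HSV); g=cv2.inRange(hs,(28,80,50),(60,255,255))
k,l,s,cc=cv2.connectedComponentsWithStats(cv2.dilate(m.astype(np.uint8),np.ones((3,3)))); 
j=max(range(1,k),key=lambda j:((l==j)&(g>0)).sum()); q=c[m&(l==j)]
print('pack rect',cv2.minAreaRect(q.astype(np.float32)),np.percentile(q,[.5,99.5],axis=0).round(1).tolist())
o=bot.get_obs();print(o['time'],inv(o['tool_pos'][:2],p).round(1),o['tool_pos'][2],o['contact_force'].round(1)); cv2.imwrite('pics/pk.png',d['frame'])
E
python3 pk.py
```

```text
time: 13.75
tool_pos: [540.2, -137.4, -2.9]
tcp_rot: [3.139, 0.001, -1.392]
contact_force: [-5.5, -1.1, 4.6]
grip_width: 0.5
pack rect ((-27.31175994873047, -144.9617919921875), (92.46821594238281, 108.5296630859375), 0.371634304523468) [[-67.7, -196.4], [17.9, -93.2]]
13.8 [[ -82.8 -146.5]] -2.8586100504982976 [-4.9 -0.9  4.6]
```

Contact made: the pack moved to x≈-27. But there's 4.6 N upward on the tool, so the tips may be grazing the board. I'll back off a little, rise 5 mm and continue.

```bash
python3 -m pendant '[{"linear":[-3,-0.5,0],"twist":0},{"linear":[-3,-0.5,3],"twist":0},{"linear":[-3,-0.5,5],"twist":0},{"linear":[-3,-0.5,5],"twist":0}]'
python3 -m pendant '[{"linear":[2,0.4,0],"twist":0},{"linear":[4,0.7,0],"twist":0},{"linear":[6,1.1,0],"twist":0},{"linear":[8,1.4,0],"twist":0},{"linear":[10,1.8,0],"twist":0}]'
python3 pk.py
```

```text
time: 14.3
tool_pos: [539.0, -138.1, 2.4]
tcp_rot: [-3.141, -0.0, -1.392]
contact_force: [0.1, -0.1, -0.1]
grip_width: 0.4
time: 14.92
tool_pos: [547.2, -136.2, 2.1]
tcp_rot: [3.139, 0.001, -1.392]
contact_force: [-6.5, -1.7, 4.7]
grip_width: 0.7
pack rect ((-20.17080307006836, -144.74444580078125), (92.14958953857422, 107.83910369873047), 0.1605566442012787) [[-61.0, -196.3], [24.9, -93.1]]
14.975 [[ -75.7 -146.5]] 2.127330897371972 [-4.9 -1.3  4.4]
```

```bash
python3 -m pendant '[{"linear":[2,0.4,0],"twist":0},{"linear":[4,0.7,0],"twist":0},{"linear":[6,1.1,0],"twist":0},{"linear":[8,1.4,0],"twist":0},{"linear":[10,1.8,0],"twist":0},{"linear":[12,2.2,0],"twist":0},{"linear":[14,2.5,0],"twist":0},{"linear":[16,2.9,0],"twist":0},{"linear":[18,3.2,0],"twist":0},{"linear":[20,3.6,0],"twist":0}]'
python3 pk.py
```

```text
time: 16.23
tool_pos: [567.3, -132.6, 2.0]
tcp_rot: [3.139, 0.001, -1.392]
contact_force: [-6.4, -1.1, 4.1]
grip_width: 0.5
pack rect ((0.21857452392578125, -144.8170166015625), (92.00544738769531, 108.0445327758789), 0.21406179666519165) [[-41.0, -196.3], [45.3, -93.1]]
16.275 [[ -55.4 -146.5]] 2.0626388335253583 [-4.6 -0.7  4.3]
```

```bash
python3 -m pendant '[{"linear":[-5,-1,0],"twist":0},{"linear":[-10,-2,0],"twist":0},{"linear":[-10,-2,40],"twist":0},{"linear":[-10,-2,80],"twist":0},{"linear":[30,-40,80],"twist":0},{"linear":[69,-77,80],"twist":0},{"linear":[69,-77,80],"twist":0},{"linear":[69,-77,40],"twist":0},{"linear":[69,-77,10],"twist":0},{"linear":[69,-77,0],"twist":0},{"linear":[69,-77,-3],"twist":0},{"linear":[69,-77,-6],"twist":0},{"linear":[69,-77,-6],"twist":0}]'
python3 tip.py
python3 -m pendant '[{"linear":[0,0,-2],"twist":0},{"linear":[0,0,-4],"twist":0},{"linear":[0,0,-4],"twist":0}]'
python3 pk.py
```

```text
time: 17.9
tool_pos: [638.1, -209.7, -2.9]
tcp_rot: [-3.14, -0.001, -1.392]
contact_force: [-0.7, 0.3, -0.4]
grip_width: 0.4
scene 132 [[-11.0, -199.0, 17.0], [-12.0, -199.0, 19.0], [8.0, -233.0, 20.0], [-5.0, -199.0, 20.0]]
side 65 [[-3.0, -199.0, 17.0], [-11.0, -198.0, 18.0], [-7.0, -197.0, 19.0], [-9.0, -231.0, 19.0]]
[ 638.06161639 -209.74549153   -2.92960939] [ 1.26965499e-01 -2.35093827e+02] [-0.67035838  0.32252474 -0.38209033] [-0.07191989  0.15996125  0.01509514]
time: 18.38
tool_pos: [637.4, -209.5, -8.2]
tcp_rot: [3.141, 0.0, -1.392]
contact_force: [-0.4, 0.3, 0.3]
grip_width: 0.3
pack rect ((25.063081741333008, -144.85409545898438), (108.5901870727539, 43.49667739868164), 89.80523681640625) [[5.6, -198.3], [46.6, -93.8]]
18.425 [[  -0.3 -234.8]] -8.020677104350858 [ 0.2 -0.1 -0.1]
```

```bash
python3 -m pendant '[{"linear":[-0.7,3.9,0],"twist":0},{"linear":[-1.4,7.9,0],"twist":0},{"linear":[-2.1,11.8,0],"twist":0},{"linear":[-2.5,13.8,0],"twist":0},{"linear":[-2.9,15.7,0],"twist":0},{"linear":[-3.2,17.7,0],"twist":0},{"linear":[-3.6,19.7,0],"twist":0},{"linear":[-3.9,21.6,0],"twist":0},{"linear":[-4.3,23.6,0],"twist":0},{"linear":[-4.6,25.6,0],"twist":0},{"linear":[-5,27.5,0],"twist":0},{"linear":[-5.4,29.5,0],"twist":0},{"linear":[-5.7,31.5,0],"twist":0},{"linear":[-6.1,33.5,0],"twist":0},{"linear":[-6.4,35.4,0],"twist":0}]'
python3 pk.py
```

```text
time: 20.3
tool_pos: [631.2, -174.1, -7.9]
tcp_rot: [3.142, -0.0, -1.392]
contact_force: [0.1, -1.6, 0.2]
grip_width: 0.5
pack rect ((25.165273666381836, -127.92597961425781), (108.09162139892578, 43.556827545166016), 89.79756164550781) [[5.6, -180.9], [46.8, -76.8]]
20.35 [[  -0.2 -198.5]] -7.860033272159818 [-0.6 -1.4 -0.4]
```

```bash
python3 -m pendant '[{"linear":[-0.5,3,0],"twist":0},{"linear":[-1.1,5.9,0],"twist":0},{"linear":[-1.6,8.9,0],"twist":0},{"linear":[-2.1,11.8,0],"twist":0},{"linear":[-2.7,14.8,0],"twist":0},{"linear":[-3.2,17.7,0],"twist":0},{"linear":[-3.7,20.7,0],"twist":0},{"linear":[-4.3,23.6,0],"twist":0},{"linear":[-4.8,26.6,0],"twist":0},{"linear":[-5.4,29.5,0],"twist":0},{"linear":[-5.9,32.5,0],"twist":0},{"linear":[-6.4,35.4,0],"twist":0},{"linear":[-7,38.4,0],"twist":0},{"linear":[-7.5,41.3,0],"twist":0},{"linear":[-8,44.3,0],"twist":0},{"linear":[-8.6,47.2,0],"twist":0},{"linear":[-9.1,50.2,0],"twist":0},{"linear":[-9.6,53.1,0],"twist":0},{"linear":[-10.2,56.1,0],"twist":0},{"linear":[-10.7,59,0],"twist":0}]'
python3 pk.py
```

```text
time: 22.85
tool_pos: [620.5, -115.0, -7.9]
tcp_rot: [3.142, -0.0, -1.392]
contact_force: [0.9, -2.6, 0.0]
grip_width: 0.5
pack rect ((25.09432029724121, -67.61711120605469), (108.4578628540039, 43.765316009521484), 89.6436996459961) [[5.6, -120.9], [46.8, -16.9]]
22.9 [[  -0.3 -138.3]] -7.862280770256913 [ 0.1 -1.5  0.1]
```

```bash
python3 -m pendant '[{"linear":[-0.5,3,0],"twist":0},{"linear":[-1.1,5.9,0],"twist":0},{"linear":[-1.6,8.9,0],"twist":0},{"linear":[-2.1,11.8,0],"twist":0},{"linear":[-2.7,14.8,0],"twist":0},{"linear":[-3.2,17.7,0],"twist":0},{"linear":[-3.7,20.7,0],"twist":0},{"linear":[-4.3,23.6,0],"twist":0},{"linear":[-4.8,26.6,0],"twist":0},{"linear":[-5.4,29.5,0],"twist":0},{"linear":[-5.9,32.5,0],"twist":0},{"linear":[-6.4,35.4,0],"twist":0},{"linear":[-7,38.4,0],"twist":0},{"linear":[-7.5,41.3,0],"twist":0},{"linear":[-8,44.3,0],"twist":0},{"linear":[-8.6,47.2,0],"twist":0},{"linear":[-9.1,50.2,0],"twist":0},{"linear":[-9.6,53.1,0],"twist":0},{"linear":[-10.2,56.1,0],"twist":0},{"linear":[-10.7,59,0],"twist":0}]'
python3 pk.py; cp pics/pk.png pics/w5.png
```

```text
time: 25.4
tool_pos: [609.8, -56.0, -7.9]
tcp_rot: [-3.142, -0.0, -1.392]
contact_force: [0.8, -2.1, -0.7]
grip_width: 0.6
pack rect ((25.20588493347168, -7.757896423339844), (108.3381118774414, 43.54612731933594), 89.83187866210938) [[5.6, -61.0], [46.9, 43.2]]
25.45 [[ -0.3 -78.4]] -7.870674081938693 [ 0.3 -2.3  0.3]
```

View pics/w5.png

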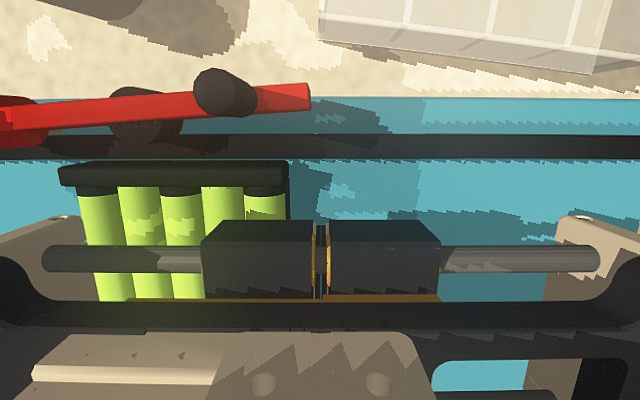

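The pack slides square beside the rail, and the gate and knob are clear of the gripper. I'll continue.

```bash
python3 -m pendant '[{"linear":[-0.5,3,0],"twist":0},{"linear":[-1.1,5.9,0],"twist":0},{"linear":[-1.6,8.9,0],"twist":0},{"linear":[-2.1,11.8,0],"twist":0},{"linear":[-2.7,14.8,0],"twist":0},{"linear":[-3.2,17.7,0],"twist":0},{"linear":[-3.7,20.7,0],"twist":0},{"linear":[-4.3,23.6,0],"twist":0},{"linear":[-4.8,26.6,0],"twist":0},{"linear":[-5.4,29.5,0],"twist":0},{"linear":[-5.9,32.5,0],"twist":0},{"linear":[-6.4,35.4,0],"twist":0},{"linear":[-7,38.4,0],"twist":0},{"linear":[-7.5,41.3,0],"twist":0},{"linear":[-8,44.3,0],"twist":0},{"linear":[-8.6,47.2,0],"twist":0},{"linear":[-9.1,50.2,0],"twist":0},{"linear":[-9.6,53.1,0],"twist":0},{"linear":[-10.2,56.1,0],"twist":0},{"linear":[-10.7,59,0],"twist":0}]'
python3 pk.py
```

```text
time: 27.95
tool_pos: [599.1, 3.0, -7.9]
tcp_rot: [3.142, -0.0, -1.392]
contact_force: [-0.1, -3.0, 0.5]
grip_width: 0.3
pack rect ((25.17547035217285, 52.231876373291016), (108.46243286132812, 43.560997009277344), 89.72675323486328) [[5.6, -1.0], [46.9, 103.3]]
28.0 [[ -0.3 -18.4]] -7.864157964282879 [ 0.2 -1.4 -0.2]
```

```bash
python3 -m pendant '[{"linear":[-0.5,3,0],"twist":0},{"linear":[-1.1,5.9,0],"twist":0},{"linear":[-1.6,8.9,0],"twist":0},{"linear":[-2.1,11.8,0],"twist":0},{"linear":[-2.7,14.8,0],"twist":0},{"linear":[-3.2,17.7,0],"twist":0},{"linear":[-3.7,20.7,0],"twist":0},{"linear":[-4.3,23.6,0],"twist":0},{"linear":[-4.8,26.6,0],"twist":0},{"linear":[-5.4,29.5,0],"twist":0},{"linear":[-5.9,32.5,0],"twist":0},{"linear":[-6.4,35.4,0],"twist":0},{"linear":[-7,38.4,0],"twist":0},{"linear":[-7.5,41.3,0],"twist":0},{"linear":[-8,44.3,0],"twist":0},{"linear":[-8.6,47.2,0],"twist":0}]'
python3 pk.py
```

```text
time: 30.0
tool_pos: [590.5, 50.2, -7.9]
tcp_rot: [3.142, -0.0, -1.392]
contact_force: [1.3, -2.5, -1.1]
grip_width: 0.3
pack rect ((25.12421226501465, 100.03016662597656), (108.04803466796875, 43.688629150390625), 89.6734848022461) [[5.6, 47.0], [46.9, 151.1]]
30.05 [[-0.3 29.5]] -7.868132430071041 [ 0.4 -2.3 -0. ]
```

```bash
python3 -m pendant '[{"linear":[-0.4,2,0],"twist":0},{"linear":[-0.7,3.9,0],"twist":0},{"linear":[-1.1,5.9,0],"twist":0},{"linear":[-1.4,7.9,0],"twist":0},{"linear":[-1.8,9.8,0],"twist":0},{"linear":[-2.1,11.8,0],"twist":0},{"linear":[-2.5,13.8,0],"twist":0},{"linear":[-2.9,15.7,0],"twist":0},{"linear":[-3.2,17.7,0],"twist":0},{"linear":[-3.6,19.7,0],"twist":0},{"linear":[-3.9,21.6,0],"twist":0},{"linear":[-4.3,23.6,0],"twist":0},{"linear":[-4.6,25.6,0],"twist":0},{"linear":[-5,27.5,0],"twist":0},{"linear":[-5.4,29.5,0],"twist":0},{"linear":[-5.5,30.5,0],"twist":0},{"linear":[-5.5,30.5,0],"twist":0},{"linear":[-5.5,30.5,0],"twist":0}]'
python3 pk.py
```

```text
time: 32.3
tool_pos: [585.0, 80.7, -7.9]
tcp_rot: [3.142, 0.0, -1.392]
contact_force: [0.4, -0.4, -0.6]
grip_width: 0.6
pack rect ((27.672382354736328, 147.2183837890625), (137.97708129882812, 50.72970962524414), 84.46023559570312) [[5.7, 78.2], [57.2, 209.6]]
32.35 [[-0.3 60.2]] -7.873806746168638 [-0.4 -0.9  0.4]
```

Pack is in the bay: centre at y≈131, held with low force. Now I'll back off, rise, and go over the knob at θ≈1.64, using the real tip height.

```bash
python3 -m pendant '[{"linear":[2,-10,0],"twist":0},{"linear":[5,-25,0],"twist":0},{"linear":[5,-25,50],"twist":0},{"linear":[5,-25,100],"twist":0},{"linear":[94,-92,130],"twist":94},{"linear":[94,-92,130],"twist":94},{"linear":[94,-92,130],"twist":94},{"linear":[94,-92,130],"twist":94},{"linear":[94,-92,130],"twist":94},{"linear":[94,-92,130],"twist":94},{"linear":[94,-92,130],"twist":94},{"linear":[94,-92,130],"twist":94},{"linear":[94,-92,130],"twist":94},{"linear":[94,-92,130],"twist":94},{"linear":[94,-92,130],"twist":94},{"linear":[94,-92,130],"twist":94}]' 161
python3 - <<'E'
from h import *
d=cap('wrist'); cv2.imwrite('pics/w6.png',d['frame']); P=cloud(d)
hs=cv2.cvtColor(d['frame'],cv2.COLOR_BGR2HSV)
m=(cv2.inRange(hs,(0,130,50),(6,255,255))>0)&(P[...,2]>42)&(P[...,2]<54)&(P[...,0]>600)&(P[...,0]<720)&(P[...,1]<75)
q=P[m][:,:2]; h=np.array([651,99.5]); e=q-h; r=np.hypot(*e.T); print(len(q),r.max(),'theta',np.median(np.unwrap(np.arctan2(e[:,1],e[:,0])))%(2*np.pi)-np.pi-.1795)
k=(P[...,2]>70)&(P[...,2]<88)&(abs(P[...,0]-680)<25)&(abs(P[...,1]+12)<30); print('knob top',k.sum(),P[k].mean(0) if k.any() else '')
print(bot.get_obs()['tool_pos'])
E
```

```text
time: 34.35
tool_pos: [679.0, -11.8, 122.1]
tcp_rot: [-3.142, -0.0, 0.247]
contact_force: [-0.0, -0.6, -0.6]
grip_width: 33.6
1250 140.98886086387844 theta 1.6274239717447125
knob top 279 [677.94930321 -10.71790508  79.87587361]
[679.01647556 -11.67990024 122.14728661]
```

```bash
python3 -m pendant '[{"linear":[0,0,-40],"twist":0},{"linear":[0,0,-70],"twist":0},{"linear":[0,0,-89],"twist":0},{"linear":[0,0,-89],"twist":0},{"linear":[0,0,-89],"twist":0}]'
python3 -c "
import numpy as np
a=np.radians(284.2)
for d in list(np.arange(6,80,6))+[80]:
    b=a-np.radians(d);print('{\"linear\":[%.0f,%.0f,0],\"twist\":%g},'%(*(115*np.array([np.cos(b)-np.cos(a),np.sin(b)-np.sin(a)])),-d),end='')
print()
a=np.radians(204.2)
for d in np.arange(0.5,17,0.5):
    b=a-np.radians(d);print(d,(115*np.array([np.cos(b)-np.cos(a),np.sin(b)-np.sin(a)])).round(1),end=' ')"
```

```text
time: 35.02
tool_pos: [680.0, -11.6, 34.5]
tcp_rot: [3.141, -0.002, 0.248]
contact_force: [-0.0, 0.1, 0.2]
grip_width: 33.8
{"linear":[-12,-2,0],"twist":-6},{"linear":[-24,-3,0],"twist":-12},{"linear":[-36,-3,0],"twist":-18},{"linear":[-48,-2,0],"twist":-24},{"linear":[-60,1,0],"twist":-30},{"linear":[-71,5,0],"twist":-36},{"linear":[-82,10,0],"twist":-42},{"linear":[-92,16,0],"twist":-48},{"linear":[-102,23,0],"twist":-54},{"linear":[-111,31,0],"twist":-60},{"linear":[-119,40,0],"twist":-66},{"linear":[-126,50,0],"twist":-72},{"linear":[-131,61,0],"twist":-78},{"linear":[-133,64,0],"twist":-80},
0.5 [-0.4  0.9] 1.0 [-0.8  1.8] 1.5 [-1.2  2.8] 2.0 [-1.6  3.7] 2.5 [-2.   4.6] 3.0 [-2.3  5.6] 3.5 [-2.7  6.5] 4.0 [-3.   7.4] 4.5 [-3.4  8.4] 5.0 [-3.7  9.3] 5.5 [-4.  10.3] 6.0 [-4.4 11.2] 6.5 [-4.7 12.2] 7.0 [-5.  13.1] 7.5 [-5.3 14.1] 8.0 [-5.5 15.1] 8.5 [-5.8 16. ] 9.0 [-6.1 17. ] 9.5 [-6.3 18. ] 10.0 [-6.6 18.9] 10.5 [-6.8 19.9] 11.0 [-7.1 20.9] 11.5 [-7.3 21.9] 12.0 [-7.5 22.8] 12.5 [-7.7 23.8] 13.0 [-7.9 24.8] 13.5 [-8.1 25.8] 14.0 [-8.3 26.8] 14.5 [-8.5 27.8] 15.0 [-8.6 28.8] 15.5 [-8.8 29.7] 16.0 [-8.9 30.7] 16.5 [-9.1 31.7]
```

```bash
python3 -m pendant '[{"linear":[0,0,0],"twist":0},{"linear":[0,0,0],"twist":0},{"linear":[-12,-2,0],"twist":-6},{"linear":[-24,-3,0],"twist":-12},{"linear":[-36,-3,0],"twist":-18},{"linear":[-48,-2,0],"twist":-24},{"linear":[-60,1,0],"twist":-30},{"linear":[-71,5,0],"twist":-36},{"linear":[-82,10,0],"twist":-42},{"linear":[-92,16,0],"twist":-48},{"linear":[-102,23,0],"twist":-54},{"linear":[-111,31,0],"twist":-60},{"linear":[-119,40,0],"twist":-66},{"linear":[-126,50,0],"twist":-72},{"linear":[-131,61,0],"twist":-78},{"linear":[-133,64,0],"twist":-80},{"linear":[-133,64,0],"twist":-80}]' 199
cat > gate.py <<'E'
from h import *
for n in('scene','side','wrist'):
    d=cap(n); P=cloud(d); hs=cv2.cvtColor(d['frame'],cv2.COLOR_BGR2HSV)
    m=(cv2.inRange(hs,(0,130,50),(6,255,255))>0)&(P[...,2]>30)&(P[...,2]<58)&(P[...,0]>490)&(P[...,0]<720)&(P[...,1]<120)&(P[...,1]>-70)
    v,u=np.nonzero(m); q=world(d,np.c_[u,v],47)[:,:2] if len(u) else np.zeros((0,2)); e=q-[651,99.5]; r=np.hypot(*e.T); e=e[(r>50)&(r<150)]
    if len(e)>5: print(n,len(e),'theta',np.median(np.arctan2(e[:,1],e[:,0])%(2*np.pi))-np.pi-.1795, r.max())
    cv2.imwrite(f'pics/g_{n}.png',d['frame'])
o=bot.get_obs(); print(o['time'],o['tool_pos'],o['contact_force'],o['grip_width'])
E
python3 gate.py
```

```text
time: 37.15
tool_pos: [546.3, 52.7, 33.6]
tcp_rot: [-3.141, -0.0, -1.147]
contact_force: [0.5, 0.0, -0.1]
grip_width: 20.1
scene 86 theta 0.25975456171549904 113.50351002803215
side 49 theta 0.3181331941691492 152.4228080479418
wrist 1845 theta 0.2673821012741442 142.83027280009915
37.3 [546.20770269  52.37385374  33.34046293] [ 0.36551398 -0.21152949 -0.880432  ] 20.036724958672977
```

```bash
python3 -m pendant '[{"linear":[-0.8,1.8,0],"twist":-1},{"linear":[-1.6,3.7,0],"twist":-2},{"linear":[-2.3,5.6,0],"twist":-3},{"linear":[-3,7.4,0],"twist":-4},{"linear":[-3.4,8.4,0],"twist":-4.5},{"linear":[-3.7,9.3,0],"twist":-5},{"linear":[-4,10.3,0],"twist":-5.5},{"linear":[-4.4,11.2,0],"twist":-6},{"linear":[-4.7,12.2,0],"twist":-6.5},{"linear":[-5,13.1,0],"twist":-7},{"linear":[-5.3,14.1,0],"twist":-7.5},{"linear":[-5.5,15.1,0],"twist":-8},{"linear":[-5.8,16,0],"twist":-8.5},{"linear":[-6.1,17,0],"twist":-9},{"linear":[-6.3,18,0],"twist":-9.5},{"linear":[-6.6,18.9,0],"twist":-10},{"linear":[-6.8,19.9,0],"twist":-10.5},{"linear":[-7.1,20.9,0],"twist":-11}]'
python3 gate.py
```

```text
time: 39.55
tool_pos: [538.9, 73.5, 33.1]
tcp_rot: [3.142, -0.0, -1.34]
contact_force: [-0.5, -0.2, -0.1]
grip_width: 20.3
scene 83 theta 0.06829969637489652 110.5898181132098
side 55 theta 0.14302920302362443 152.15730695665408
wrist 1834 theta 0.07752655652387741 142.80338842189138
39.7 [538.86710336  73.55545916  33.10112993] [ 0.14456124 -0.7183503   0.19839246] 20.391129824434664
```

```bash
python3 -m pendant '[{"linear":[-0.2,0.5,0],"twist":-0.2},{"linear":[-0.2,1,0],"twist":-0.5},{"linear":[-0.3,1.5,0],"twist":-0.7},{"linear":[-0.4,1.9,0],"twist":-1},{"linear":[-0.5,2.4,0],"twist":-1.2},{"linear":[-0.6,2.9,0],"twist":-1.5},{"linear":[-0.7,3.4,0],"twist":-1.7},{"linear":[-0.8,3.9,0],"twist":-2},{"linear":[-0.9,4.4,0],"twist":-2.2},{"linear":[-1,4.9,0],"twist":-2.5}]'
python3 gate.py
```

```text
time: 40.95
tool_pos: [537.9, 78.3, 33.1]
tcp_rot: [3.142, -0.0, -1.384]
contact_force: [1.4, -3.1, -0.3]
grip_width: 20.5
scene 82 theta 0.026833676921162564 109.28034616000816
side 50 theta 0.10673575039983518 149.59389452271415
wrist 1827 theta 0.034976310361459095 142.78942822877926
41.1 [537.85064832  78.37167487  33.12663045] [-0.10648748 -3.93093994  0.66570742] 20.25912455300222
```

```bash
python3 -m pendant '[{"linear":[-0.1,0.5,0],"twist":-0.2},{"linear":[-0.2,1,0],"twist":-0.5},{"linear":[-0.3,1.5,0],"twist":-0.7},{"linear":[-0.4,2,0],"twist":-1}]'
python3 -m pendant '[{"linear":[-0.1,0.5,0],"twist":-0.2},{"linear":[-0.2,1,0],"twist":-0.5},{"linear":[-0.3,1.5,0],"twist":-0.7}]'
python3 gate.py
```

```text
time: 41.6
tool_pos: [537.5, 80.3, 33.1]
tcp_rot: [3.141, -0.0, -1.401]
contact_force: [0.0, -3.2, 0.7]
grip_width: 20.0
time: 41.98
tool_pos: [537.3, 81.8, 33.1]
tcp_rot: [-3.142, -0.0, -1.413]
contact_force: [1.1, -3.2, 0.4]
grip_width: 20.1
scene 74 theta -0.004334473452686005 105.33508698366398
side 53 theta 0.07195838640792429 151.65567571721974
wrist 1836 theta 0.0042563612604142875 143.24228547361187
42.125 [537.21939475  81.89394286  33.12597391] [-0.01008577 -3.34785925 -0.54113866] 20.504653816504053
```

```bash
python3 -m pendant '[{"linear":[-0.1,0.5,0],"twist":0},{"linear":[-0.1,1,0],"twist":0}]'
python3 -m pendant '[{"linear":[-0.1,0.5,0],"twist":0},{"linear":[-0.1,1,0],"twist":0}]'
python3 -m pendant '[{"linear":[0,0.5,0],"twist":0},{"linear":[0,0.5,0],"twist":0}]'
```

```text
time: 42.38
tool_pos: [537.0, 82.8, 33.1]
tcp_rot: [3.141, -0.0, -1.413]
contact_force: [-0.0, -3.9, 0.4]
grip_width: 20.1
time: 42.62
tool_pos: [537.0, 83.0, 33.1]
tcp_rot: [3.141, -0.001, -1.413]
contact_force: [-0.4, -8.7, -0.3]
grip_width: 20.2
time: 42.88
tool_pos: [536.9, 83.0, 33.1]
tcp_rot: [3.141, -0.002, -1.413]
contact_force: [0.3, -9.9, 0.0]
grip_width: 20.6
```

Gate is at its hard stop: the tool halted at 10 N and stopped advancing. I'll release, rise and check.

```bash
python3 -m pendant '[{"linear":[0,-1.5,0],"twist":0},{"linear":[0.5,-4.3,0],"twist":0},{"linear":[0.5,-4.3,0],"twist":0}]'
python3 -m pendant '[{"linear":[0,0,0],"twist":0},{"linear":[0,0,0],"twist":0},{"linear":[0,0,30],"twist":0},{"linear":[0,0,70],"twist":0},{"linear":[0,0,120],"twist":0},{"linear":[0,0,120],"twist":0}]' 165
python3 gate.py
python3 - <<'E'
from h import *
p=np.load('cradle.npy')
def inv(w,p): a=p[2]; return (np.atleast_2d(w)-p[:2])@np.array([[np.cos(a),-np.sin(a)],[np.sin(a),np.cos(a)]])
for n in('wrist','scene'):
    d=cap(n);P=cloud(d);hs=cv2.cvtColor(d['frame'],cv2.COLOR_BGR2HSV)
    g=(cv2.inRange(hs,(28,80,50),(60,255,255))>0)&(P[...,2]>20)&(P[...,2]<45); v,u=np.nonzero(g)
    c=inv(world(d,np.c_[u,v],34)[:,:2],p); c=c[(abs(c[:,0])<60)&(c[:,1]>60)&(c[:,1]<200)]; print(n,len(c),'cells',cv2.minAreaRect(c.astype(np.float32)) if len(c) else '')
    b=(cv2.inRange(hs,(5,130,60),(18,255,255))>0)&(P[...,2]>110)&(P[...,2]<180)
    if b.any():
        v,u=np.nonzero(b); k=P[b].mean(0); w=world(d,[(u.mean(),v.mean())],148)[0]; print(n,'ball depth',inv(k[:2],p),k[2],'ray148',inv(w[:2],p))
E
```

```text
time: 43.25
tool_pos: [537.6, 80.3, 33.2]
tcp_rot: [-3.141, 0.0, -1.413]
contact_force: [0.7, 0.2, -0.4]
grip_width: 20.0
time: 44.0
tool_pos: [540.0, 80.2, 157.2]
tcp_rot: [-3.133, -0.001, -1.413]
contact_force: [0.3, 0.1, -0.1]
grip_width: 32.5
scene 103 theta -0.005375285281553399 141.61926009722006
side 164 theta 0.06458202997876139 149.49242399606507
wrist 716 theta -0.0034987136451434253 142.1930374529334
44.15 [536.87553882  80.08518932 152.35525341] [ 0.00446573 -0.09651374 -0.27197227] 32.122830687053025
wrist 7579 cells ((-5.064128875732422, 132.72845458984375), (106.02940368652344, 111.99662780761719), 0.09627655148506165)
wrist ball depth [[-26.84716439 241.36432847]] 158.01854319501726 ray148 [[-29.47826117 251.5743578 ]]
scene 923 cells ((0.22044754028320312, 134.75076293945312), (104.61476135253906, 69.5760269165039), 88.43721771240234)
scene ball depth [[-35.63661518 232.08928262]] 158.46567150739378 ray148 [[-41.7539997 241.3937601]]
```

Gate reads ≈0 rad after release and the pack sits at y≈134–136, so it's pressed in. Now the switch.

```bash
python3 -m pendant '[{"linear":[-30,0,10],"twist":0},{"linear":[-59,50,10],"twist":0},{"linear":[-59,110,10],"twist":0},{"linear":[-59,171,10],"twist":0},{"linear":[-59,171,10],"twist":0},{"linear":[-59,171,-20],"twist":0},{"linear":[-59,171,-38],"twist":0},{"linear":[-59,171,-38],"twist":0}]' 255
python3 - <<'E'
from h import *
p=np.load('cradle.npy')
def inv(w,p): a=p[2]; return (np.atleast_2d(w)-p[:2])@np.array([[np.cos(a),-np.sin(a)],[np.sin(a),np.cos(a)]])
for n in('wrist','scene','side'):
    d=cap(n);P=cloud(d);hs=cv2.cvtColor(d['frame'],cv2.COLOR_BGR2HSV)
    b=(cv2.inRange(hs,(5,130,60),(18,255,255))>0)&(P[...,2]>110)&(P[...,2]<180)
    if b.any(): v,u=np.nonzero(b); print(n,b.sum(),'px',u.mean(),v.mean(),'mean',inv(P[b].mean(0)[:2],p),P[b].mean(0)[2],'ray148',inv(world(d,[(u.mean(),v.mean())],148)[0,:2],p))
o=bot.get_obs();print(o['tool_pos'],inv(o['tool_pos'][:2],p),o['contact_force'],o['time'])
E
```

```text
time: 45.25
tool_pos: [477.2, 249.6, 113.1]
tcp_rot: [3.137, -0.001, -1.414]
contact_force: [0.2, -0.1, -0.6]
grip_width: 0.3
wrist 2254 px 314.234693877551 166.5958296362023 mean [[-28.99137491 246.98291099]] 160.48027748812643 ray148 [[-30.81729214 247.26474106]]
scene 88 px 458.85227272727275 192.4659090909091 mean [[-26.18918101 244.59242414]] 158.05618174941117 ray148 [[-34.9497941  249.75683151]]
[479.04454816 250.61243795 115.64900857] [[-74.13765278 246.25907611]] [-0.01463049 -1.45618226  0.99441914] 45.4
```

```bash
python3 -m pendant '[{"linear":[4,0.7,0],"twist":0},{"linear":[8,1.4,0],"twist":0},{"linear":[12,2.1,0],"twist":0},{"linear":[16,2.9,0],"twist":0},{"linear":[20,3.6,0],"twist":0},{"linear":[24,4.3,0],"twist":0},{"linear":[28,5,0],"twist":0},{"linear":[32,5.7,0],"twist":0},{"linear":[36,6.4,0],"twist":0},{"linear":[40,7.1,0],"twist":0},{"linear":[44,7.9,0],"twist":0},{"linear":[48,8.6,0],"twist":0},{"linear":[52,9.3,0],"twist":0},{"linear":[56,10,0],"twist":0},{"linear":[60,10.7,0],"twist":0},{"linear":[64,11.4,0],"twist":0},{"linear":[67,12,0],"twist":0},{"linear":[70,12.5,0],"twist":0},{"linear":[73,13,0],"twist":0},{"linear":[76,13.6,0],"twist":0}]'
cat > ball.py <<'E'
from h import *
p=np.load('cradle.npy')
def inv(w,p): a=p[2]; return (np.atleast_2d(w)-p[:2])@np.array([[np.cos(a),-np.sin(a)],[np.sin(a),np.cos(a)]])
for n in('wrist','scene','side'):
    d=cap(n);P=cloud(d);hs=cv2.cvtColor(d['frame'],cv2.COLOR_BGR2HSV)
    b=(cv2.inRange(hs,(5,130,60),(18,255,255))>0)&(P[...,2]>110)&(P[...,2]<180)
    if b.any(): v,u=np.nonzero(b); print(n,b.sum(),'mean',inv(P[b].mean(0)[:2],p),P[b].mean(0)[2],'ray148',inv(world(d,[(u.mean(),v.mean())],148)[0,:2],p))
o=bot.get_obs();print(o['tool_pos'],inv(o['tool_pos'][:2],p),o['contact_force'],o['time'])
E
python3 ball.py
```

```text
time: 47.9
tool_pos: [554.6, 264.6, 115.0]
tcp_rot: [3.141, -0.0, -1.413]
contact_force: [-0.7, 0.3, -0.4]
grip_width: 0.4
wrist 1816 mean [[ 30.69815781 246.84402793]] 161.2761145717553 ray148 [[ 26.9215033  247.04993919]]
scene 99 mean [[ 21.90301723 232.97087528]] 159.28235492170967 ray148 [[ 16.1012834  242.66274896]]
[554.84423455 264.62843617 115.18509988] [[  2.94655294 246.51577162]] [-0.6751905  -0.3154086  -0.29634728] 48.05
```

```bash
python3 -m pendant '[{"linear":[1.5,0.3,0],"twist":0},{"linear":[3,0.5,0],"twist":0},{"linear":[4.5,0.8,0],"twist":0},{"linear":[6,1.1,0],"twist":0},{"linear":[7,1.2,0],"twist":0}]'
python3 ball.py
```

```text
time: 48.68
tool_pos: [560.8, 265.8, 114.9]
tcp_rot: [3.14, -0.0, -1.413]
contact_force: [-5.3, -0.5, -0.1]
grip_width: 0.4
wrist 1772 mean [[ 36.56153347 246.81973612]] 158.3703591192582 ray148 [[ 33.60984531 246.97590882]]
scene 102 mean [[ 36.63620424 244.46622419]] 156.38255837771678 ray148 [[ 30.05018375 248.759051  ]]
[560.83319999 265.76507303 114.97394537] [[  9.04222728 246.56481047]] [-5.32670321 -0.33035041 -0.38135751] 48.825
```

Switch is at its stop: 5 N, ball at x≈+33. I'll retreat clear and do the last check.

```bash
python3 -m pendant '[{"linear":[-10,-2,0],"twist":0},{"linear":[-25,-5,0],"twist":0},{"linear":[-60,-10,20],"twist":0},{"linear":[-110,-20,90],"twist":0},{"linear":[-150,-20,150],"twist":0},{"linear":[-150,-20,150],"twist":0},{"linear":[-150,-20,150],"twist":0}]'
python3 ball.py; python3 gate.py
python3 - <<'E'
from h import *
p=np.load('cradle.npy'); import pickle
def inv(w,p): a=p[2]; return (np.atleast_2d(w)-p[:2])@np.array([[np.cos(a),-np.sin(a)],[np.sin(a),np.cos(a)]])
for n in('scene','side'):
    d=cap(n); o=pickle.load(open(n+'.pkl','rb'))
    P=cloud(d);hs=cv2.cvtColor(d['frame'],cv2.COLOR_BGR2HSV)
    g=(cv2.inRange(hs,(28,80,50),(60,255,255))>0)&(P[...,2]>20)&(P[...,2]<45); v,u=np.nonzero(g)
    c=inv(world(d,np.c_[u,v],34)[:,:2],p); c=c[(abs(c[:,0])<60)&(c[:,1]>60)&(c[:,1]<200)]; print(n,len(c),'cells',cv2.minAreaRect(c.astype(np.float32)) if len(c) else '')
    if n=='scene':
        e=cv2.absdiff(d['frame'],o['frame'])
        for nm,(x0,y0,x1,y1) in dict(cellbox=(255,284,330,325),cup=(360,278,392,310),holder=(424,272,482,302),driver=(165,240,195,308)).items():
            sh,_=cv2.phaseCorrelate(*[np.float32(cv2.cvtColor(f[y0:y1,x0:x1],6)) for f in(o['frame'],d['frame'])]); print(nm,np.round(sh,2),e[y0:y1,x0:x1].mean().round(1))
    if n=='scene': cv2.imwrite('pics/f1.png',cv2.resize(d['frame'][170:320,230:490],None,fx=3,fy=3,interpolation=2))
E
```

```text
time: 49.7
tool_pos: [411.9, 246.3, 268.1]
tcp_rot: [-3.134, 0.001, -1.412]
contact_force: [0.3, -0.1, -0.8]
grip_width: 0.7
wrist 423 mean [[ 25.79188821 247.42252104]] 157.05748176838898 ray148 [[ 28.99976679 247.27071795]]
scene 102 mean [[ 36.88183521 244.15642181]] 156.40447920563466 ray148 [[ 30.2765299  248.46019108]]
side 20 mean [[ 28.06077676 243.57213285]] 157.7528492891632 ray148 [[ 34.32903938 255.64167223]]
[411.6614062  245.60846103 264.15137158] [[-141.33146031  253.36680671]] [-0.68712198 -0.18015068 -0.00912593] 49.85
scene 98 theta -0.007806614965204961 141.61926009722006
side 146 theta 0.049663202137948836 149.532216807092
wrist 845 theta -0.0309672006568511 142.47562584119453
50.0 [411.66507879 245.56093776 263.73302629] [-0.15884592 -0.06150397 -0.50134215] 0.43359653977910007
scene 915 cells ((-0.0154571533203125, 134.09469604492188), (71.57549285888672, 104.6380844116211), 0.070619136095047)
cellbox [0.53 0.55] 4.0
cup [-0.01 -0.05] 3.8
holder [ 0.04 -0.02] 3.4
driver [-0.03  0.09] 4.2
side 498 cells ((-0.0139923095703125, 132.91436767578125), (96.71763610839844, 70.39359283447266), 89.97201538085938)
```

View pics/f1.png

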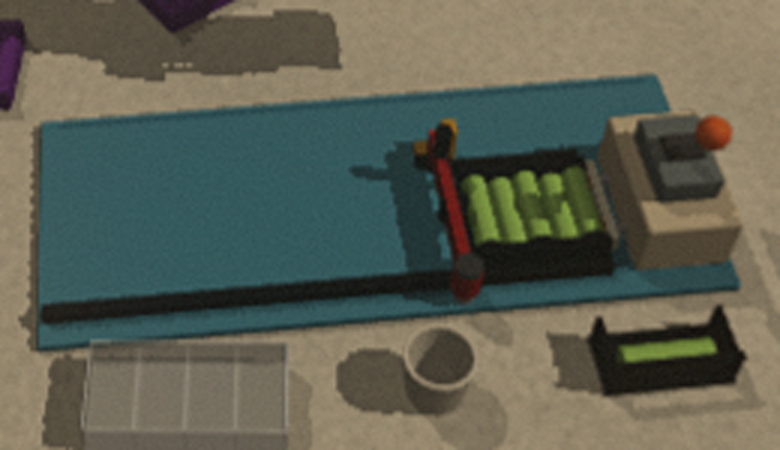

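The picture shows the gate closed in its catch at (440,150), the pack in the bay against the bar at (530,210), the switch ball over at (713,132), and the bystanders unmoved. I'm handing in the job.

```bash
python3 -c "
from plant import bot
print(bot.close_job())"
```

```text
the job is handed in; nothing more can be done
None
```

I finished the task and handed it in at about 50 s of the 72 s allowed; the hand-in reports no verdict. I swung the gate back to about 1.64 rad, squared the pack in the lane, and slid it along the rail into the bay. I then closed the gate slowly to its stop and threw the switch to its stop.

**Last checks:**
- **Gate:** about 0 rad in the scene view (-0.008). The wrist view gave -0.03 and the side view +0.05, from only a few poorly seen pixels. While closing, the tool stopped dead at about 10 N on the knob.
- **Pack:** centred within about 1 mm and square. The cameras put its middle at y 133–134, which is 2–3 mm short of the nominal 136 but within their error. I could not read the contact bar's travel directly; I infer it from the gate being fully closed.
- **Switch:** ball about 30–34 mm over to the +x side, at its stop.
- **Bystanders:** no movement of more than half a pixel.
- **Forces:** the wrist readings I took were at most about 8 N in total while pushing the pack and about 3–4 N while the gate pressed it. These are readings at the end of each move, so brief peaks in between would not show.

**One disagreement:** all three cameras showed the real fingertips about 23 mm above the reported TCP. My first push passed over the pack without moving it, so I worked with the lower TCP height from then on. When I opened the gate, before I knew this, the tips were at about the top of the knob, but it swung back fully.

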